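Swap the backup battery behind the fan row

TASK

The old backup battery of the opened network appliance (black with a yellow label, in the white cradle) is due for replacement: lift out only the two fan modules standing directly in front of it and stand them upright on the clear part of the blue mat, leaving the third fan alone. Then move the old battery into the red return tray and seat the new blue battery squarely in the white cradle in its place. Finally put each of the two fans back in the very bay it came from, facing square as before, setting every part down gently, not dropping it.

Things in the scene. Friction and masses are not known exactly. Their poses are not given: they have to be found in the camera images.
- chassis: Opened network appliance, fixed: open-topped steel case 320 mm (x) x 236 (y), walls 88 high, floor 3 thick. Origin: on the table under the middle of the fan row; x from the teal jack front (-125 mm) to the rear (+195). Steel guides 2 thick, 10 high at y = +-36 leave a fan 5 mm each side. Jack cages (33 high) end 27 mm before the fans; heat sinks, power unit (up to 45 high) begin at x = 100.
- cradle: White battery cradle on the chassis floor, fixed, axes as the chassis, at chassis x = 46, y = +36 or -36 mm: behind the middle fan and the outer fan on its side, which stand in front of it. Base 36 (x) x 94 (y) x 6 mm high, a cheek 12 high at each y end, 102 apart inside; open front and back. Origin: centre of its underside, 3 mm above the table; a battery's underside rests 6 mm above it.
- fan_orange: Fan module with a bright orange pull handle: black upright frame 38 mm (x) x 60 (y) x 60 tall, 0.15 to 0.31 kg. On top a solid upright orange handle plate 10 mm (x) x 36 (y) x 22 tall (60 to 82 mm above the foot), pinched from above across its 10 mm. Origin: centre of its underside, z up. Starts in one of the three fan bays (chassis y = -72, 0, +72 mm, x = 0), square to the chassis.
- fan_green: Fan module with a bright green pull handle: black upright frame 38 mm (x) x 60 (y) x 60 tall, 0.15 to 0.31 kg. On top a solid upright green handle plate 10 mm (x) x 36 (y) x 22 tall (60 to 82 mm above the foot), pinched from above across its 10 mm. Origin: centre of its underside, z up. Starts in one of the three fan bays (chassis y = -72, 0, +72 mm, x = 0), square to the chassis.
- fan_white: Fan module with a bright white pull handle: black upright frame 38 mm (x) x 60 (y) x 60 tall, 0.15 to 0.31 kg. On top a solid upright white handle plate 10 mm (x) x 36 (y) x 22 tall (60 to 82 mm above the foot), pinched from above across its 10 mm. Origin: centre of its underside, z up. Starts in one of the three fan bays (chassis y = -72, 0, +72 mm, x = 0), square to the chassis.
- old_pack: Old battery: black block with a yellow label, 34 mm (x) x 90 (y) x 22 tall, 0.13 to 0.25 kg, starts in the cradle, its near face 10 mm behind the two fans; 35 mm clear behind it. A memory bank 31 mm high stands 12 mm off its one end. Origin: centre of its underside, z up. Gripped from above across its 34 mm. Either way round is right.
- new_pack: New battery: blue block with a white label, 34 mm (x) x 90 (y) x 22 tall, 0.13 to 0.25 kg. Origin: centre of its underside, z up. Starts flat in an open brown cardboard box on the mat (inside 118 x 144 mm, walls 28 high, floor 3 thick, on the 3 mm mat), over 25 mm clear beside its long faces. Gripped from above across its 34 mm. Either way round is right.
- mat: Blue antistatic mat on the table left or right of the chassis, fixed, 300 mm (x) x 360 (y) x 3 thick. Origin: centre of its underside, x away from the robot. Two open boxes stand on its far half. The near half is the clear side area: free between x = -140 and 0, y = -125 and +125 mm (frame edges included); a screwdriver and a screw dish lie along its side edges beyond that.
- return_tray: Red plastic return tray, open-topped, empty, fixed on the far half of the mat: outside 124 mm (x) x 150 (y) x 28 high, walls and floor 3 thick. Origin: centre of its underside, 3 mm above the table, z up.
Things that resemble listed ones, but are neither listed nor needed, are in the scene too. Of the things like the cradle, leave any that is turquoise; of the rest the smaller one is meant.

How it is judged (in metres and radians):
On the way, in this order (a step that is already met when the one before it is completed fails the run):
1. the two fans from in front of the old battery stand upright on the blue mat, released (the fan left in its bay is the one not in front of the cradle) ((((x of fan_orange in the frame of mat between -0.15 and 0.15 m and y of fan_orange in the frame of mat between -0.18 and 0.18 m and z of fan_orange in the frame of mat between -0.005 and 0.01 m and angle between fan_orange's own z axis and vertical below 0.12 rad and contact force between the fingers and fan_orange below 0.3 N) and (x of fan_green in the frame of mat between -0.15 and 0.15 m and y of fan_green in the frame of mat between -0.18 and 0.18 m and z of fan_green in the frame of mat between -0.005 and 0.01 m and angle between fan_green's own z axis and vertical below 0.12 rad and contact force between the fingers and fan_green below 0.3 N) and horizontal distance between fan_white and cradle above 0.09 m) or ((x of fan_orange in the frame of mat between -0.15 and 0.15 m and y of fan_orange in the frame of mat between -0.18 and 0.18 m and z of fan_orange in the frame of mat between -0.005 and 0.01 m and angle between fan_orange's own z axis and vertical below 0.12 rad and contact force between the fingers and fan_orange below 0.3 N) and (x of fan_white in the frame of mat between -0.15 and 0.15 m and y of fan_white in the frame of mat between -0.18 and 0.18 m and z of fan_white in the frame of mat between -0.005 and 0.01 m and angle between fan_white's own z axis and vertical below 0.12 rad and contact force between the fingers and fan_white below 0.3 N) and horizontal distance between fan_green and cradle above 0.09 m) or ((x of fan_green in the frame of mat between -0.15 and 0.15 m and y of fan_green in the frame of mat between -0.18 and 0.18 m and z of fan_green in the frame of mat between -0.005 and 0.01 m and angle between fan_green's own z axis and vertical below 0.12 rad and contact force between the fingers and fan_green below 0.3 N) and (x of fan_white in the frame of mat between -0.15 and 0.15 m and y of fan_white in the frame of mat between -0.18 and 0.18 m and z of fan_white in the frame of mat between -0.005 and 0.01 m and angle between fan_white's own z axis and vertical below 0.12 rad and contact force between the fingers and fan_white below 0.3 N) and horizontal distance between fan_orange and cradle above 0.09 m))), for 0.2 s.
2. the old battery lies flat in the red return tray, released (x of old_pack in the frame of return_tray between -0.058 and 0.058 m and y of old_pack in the frame of return_tray between -0.071 and 0.071 m and z of old_pack in the frame of return_tray between -0.002 and 0.012 m and angle between old_pack's own z axis and vertical below 0.15 rad and contact force between the fingers and old_pack below 0.3 N), for 0.2 s.
3. the new battery sits squarely in the white cradle (within 10 mm and about 8 degrees), flat, released (horizontal distance between new_pack and cradle below 0.01 m and angle between the x axis of new_pack and the x axis of cradle, either way round below 0.15 rad and angle between new_pack's own z axis and vertical below 0.1 rad and z of new_pack in the frame of cradle between 0.001 and 0.011 m and contact force between the fingers and new_pack below 0.3 N), for 0.2 s.
At the end, for the whole second after the job is handed in: All three fans stand upright within 12 mm of where they started and square to the chassis (within about 8 degrees); the new battery lies flat in the cradle within 10 mm of its centre and about 8 degrees; the old battery lies flat in the red return tray; everything released and at rest (all of step 2 and all of step 3 and distance of each of fan_orange, fan_green, fan_white from where it was at the start of the episode below 0.012 m and angle between each of fan_orange, fan_green, fan_white's own z axis and vertical below 0.1 rad and angle between the x axis of each of fan_orange, fan_green, fan_white and the x axis of chassis, either way round below 0.15 rad and contact force between the fingers and fan_orange below 0.3 N and linear speed of each of fan_orange, fan_green, fan_white, old_pack, new_pack below 0.02 m/s and angular speed of each of fan_orange, fan_green, fan_white, old_pack, new_pack below 0.2 rad/s and contact force between the fingers and fan_green below 0.3 N and contact force between the fingers and fan_white below 0.3 N); the robot touches nothing.
It fails at once if the third fan is taken out or shifted too (all three fans more than 15 mm from their start at once) (distance of each of fan_orange, fan_green, fan_white from where it was at the start of the episode above 0.015 m).
It fails at once if a fan or a battery is dropped (falls free of the fingers at over 0.6 m/s, a drop of about 2 cm) ((contact force between the fingers and fan_orange below 0.1 N and linear speed of fan_orange above 0.6 m/s) or (contact force between the fingers and fan_green below 0.1 N and linear speed of fan_green above 0.6 m/s) or (contact force between the fingers and fan_white below 0.1 N and linear speed of fan_white above 0.6 m/s) or (contact force between the fingers and old_pack below 0.1 N and linear speed of old_pack above 0.6 m/s) or (contact force between the fingers and new_pack below 0.1 N and linear speed of new_pack above 0.6 m/s)).
It also fails if it takes over 128 s, if anything falls off the work surface, if the arm or the gripper's body presses on something with over 40 N, if the wrist force passes 120 N, or if a joint passes its speed limit or range.

ROBOT

A 6-joint arm with a two-finger parallel gripper is mounted at the origin on the work surface. World frame = base frame: x ahead of the robot, y to its left, z up, the work surface at z = 0. Lengths are in m, angles in degrees, forces in N, time in s.
With the tool pointing down it reaches from about 0.425 to 0.95 m from the base axis. Payload 14.7 kg.
Tool frame: the origin (TCP) lies midway between the tips of the shut fingers; the grasp point (between the pads) lies 19 mm behind it; z points along the fingers, y is the line along which they close (so a half turn about z gives the same grasp; the last joint's range is limited). The gripper opens to 85 mm and grips with 20 to 120 N. Pads are 22 mm wide; open, the fingers measure 114 mm over their backs; the gripper's body (76 mm by 85 mm) begins 54 mm behind the grasp point. The pads swing forward as they close: fully open they stand 13 mm farther back than shut.
Start: joints at [62.246, 27.513, 91.461, -0, 61.026, -2.67], TCP at [0.276, 0.589, 0.231] pointing down, gripper open.
Joint ranges: [-157.49, 157.49], [-46.99, 117.5], [13.45, 153.17], [-89.5, 269.5], [5.16, 153.95], [-167.48, 167.48]. Speed limits (degrees/s): [108.29, 108.29, 136.94, 172.46, 172.46, 172.46].

INTERFACE

Orientations are given as a 3x3 rotation matrix whose columns are the frame's x, y, z axes.
In Python, from station import bot, cams, job gives the robot as it stands.
- The arm moves only by the tool send_rows, never from a script. Its argument "commands" is a list of rows, each an object with "hand": the finger opening in mm, from 0 to 85.4; "translation": the shift along the tool's x, y, z in mm, a list of three; "yaw": the turn about the tool's z in degrees. A call has 1 to 12 rows; each row is the pose to reach, as a shift and turn from the pose commanded when the call began, along the tool's axes at that moment; what a row does not reach only later rows make up. A row lasts 1/12 s, in which the tool goes at most 41.7 mm and 7.16 degrees, less where a joint would pass 70% of its speed; a pose out of reach is approached as far as the arm can. A call with a gripper value outside its range is refused whole. The fingers move at their own pace and stop on an object; "grip_force" is the grip in N (left out, the last holds). Time passes only in rows, so rows that repeat a pose let the fingers close. It gives the time, the measured TCP pose, the force, the opening and the grip force at its end, in the units of the state.
- bot.get_state(): the state, without advancing time (a new reading comes with each control period).
- cams.read_camera(name): name is "scene" or "side" or "wrist"; returns (picture, depth): 420x560x3 uint8, red, green, blue; 420x560 float32, m along the optical axis (not along the pixel's ray), 0 where there is no reading.
- cams.camera_info(name): a dict with "fx", "fy", "cx", "cy" (pixels), "R" (3x3) and "t" (3): a world point X has camera coordinates R X + t. Camera axes: x right, y down, z forward; pixel columns grow to the right and rows downward; lengths in m; the calibration is good to about 2 mm. The wrist camera is an equidistant fisheye: a pixel r from the principal point sees the ray r / f radians off the axis. A picture is of the moment at which its call begins: read the wrist's pose just before it. camera_info takes no time and is no camera call; for the wrist camera it gives the pose at the moment of the call.
- job.finish_job(): hands the job in; it is judged then, once.
The state is a dict: "time_s": time; "joints": joint angles; "joint_vel": joint speeds; "joint_efforts": joint torques, N m; "tool_pos": TCP position; "tcp_rot": TCP orientation; "force": force on the tool from outside, world axes, zero at the start; "ft_torque": the same for the moment, N m; "width": finger opening in m; "finger_force": force on a finger pad.
Only numpy, scipy, OpenCV 4.12 (cv2) and the standard library are available. Lean on these libraries where they do the work, as an engineer would, in place of code of your own. Each camera call takes 0.05 s, during which the arm holds its last target. There are 200 camera calls.

## Working session

There is one attempt and no reset: what is moved stays moved. The work goes in short steps, Python scripts to look and compute and a tool call to move; the robot and the scene stay as the last step left them, time stands still between calls to the robot, and variables do not carry over. Pictures are saved under pics/ and viewed, at most 14 in all, crops included, and the job is handed in when it is done.

Besides the shell and the picture viewer there is one more tool, called after "Request:" as a command line: name --argument value ..., lists and objects as JSON in quotes. send_rows: Moves the arm, as the interface text tells. Its arguments: {"type":"object","properties":{"commands":{"type":"array"},"grip_force":{"type":"number"}},"required":["commands"]}

```bash
ls; mkdir -p pics
python3 - <<'E'
from station import bot,cams,job
import cv2,numpy as np
for n in("scene","side"):
    p,d=cams.read_camera(n); cv2.imwrite(f"pics/{n}0.png",p[:,:,::-1]); np.savez(f"pics/{n}0.npz",p=p,d=d)
    print(n,cams.camera_info(n))
s=bot.get_state();print(s)
E
```

```text
pics
scene {'fx': 499.1437625868906, 'fy': 499.1437625868906, 'cx': 282.87048088872814, 'cy': 222.12645460724713, 'R': array([[-0.12407198,  0.99221073,  0.0111358 ],
       [ 0.72127816,  0.09788864, -0.68569354],
       [-0.68144255, -0.07704335, -0.72780517]]), 't': array([ 0.00489203, -0.38560516,  1.47455151])}
side {'fx': 453.0195949274819, 'fy': 453.0195949274819, 'cx': 282.4986984865719, 'cy': 212.17734701979606, 'R': array([[-0.9735773 , -0.22830092, -0.00509213],
       [-0.15829768,  0.69078832, -0.70551637],
       [ 0.16458762, -0.68606865, -0.70867533]]), 't': array([0.56615635, 0.07807883, 0.91339489])}
{'time_s': 0.1, 'joints': array([ 6.22464793e+01,  2.75460532e+01,  9.14899513e+01, -9.17973176e-04,
        6.10253861e+01, -2.66855597e+00]), 'joint_vel': array([-0.00835648, -0.14303733, -0.12692065, -0.00398294,  0.0570448 ,
        0.00331853]), 'joint_efforts': array([ 9.57615193e-04, -9.52247500e+01, -4.31048334e+01, -3.05710355e-04,
        5.24385221e-03,  5.02708599e-05]), 'tool_pos': array([0.27537769, 0.58838535, 0.23074015]), 'tcp_rot': array([[-9.05683369e-01,  4.23954477e-01, -4.86545765e-04],
       [ 4.23954755e-01,  9.05682866e-01, -9.54732774e-04],
       [ 3.58929296e-05, -1.07095899e-03, -9.99999426e-01]]), 'force': array([0.008745  , 0.92249783, 0.25032576]), 'ft_torque': array([-0.04303946, -0.01497759, -0.00013508]), 'finger_force': 0.0, 'width': 0.0853024566704304}
```

View pics/scene0.png

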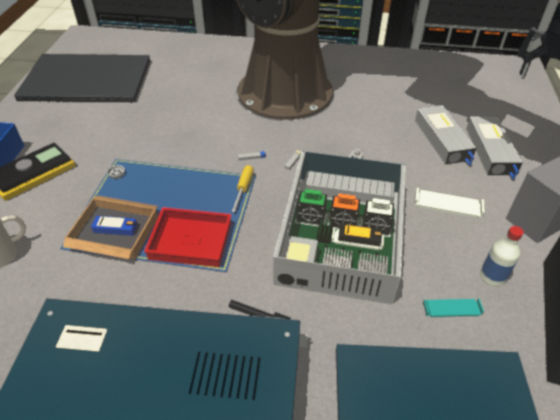

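View pics/side0.png

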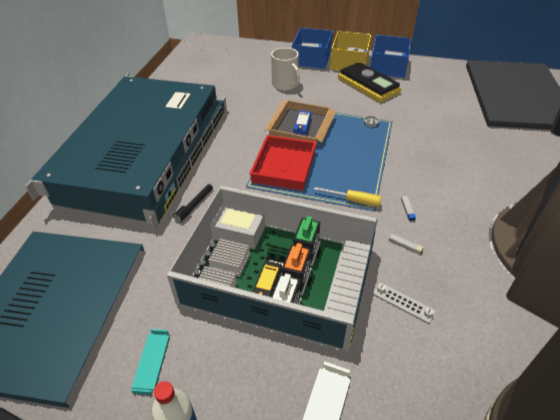

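Candidates: battery in the cradle at scene (358,235). White cradle-like things: one under that battery, and a bigger one on the table at (450,203); turquoise decoy at (453,307). Fans: green (312,200), orange (345,203), white (380,207). Orange and white stand in front of the battery; green is the third.

```bash
cat > h.py <<'E'
import numpy as np,cv2
from station import bot,cams
def cloud(n,p=None,d=None,I=None):
    if p is None: p,d=cams.read_camera(n)
    I=I or cams.camera_info(n)
    v,u=np.mgrid[0:420,0:560]
    X=np.stack([(u-I['cx'])/I['fx']*d,(v-I['cy'])/I['fy']*d,d],-1)
    W=(X-I['t'])@I['R']
    return p,d,W,cv2.cvtColor(p,cv2.COLOR_RGB2HSV)
C=dict(green=((45,120,60),(75,255,255)),orange=((5,160,120),(17,255,255)),red=((0,170,80),(4,255,255)),
 blue=((100,120,40),(118,255,255)),yellow=((20,130,120),(32,255,255)),white=((0,0,190),(179,50,255)),
 brown=((8,60,60),(20,200,255)),darkblue=((112,150,60),(125,255,255)))
def pts(c,name,zlo,zhi,box=None):
    p,d,W,H=c
    m=(cv2.inRange(H,*[np.array(a) for a in C[name]])>0)&(d>0)&(W[...,2]>zlo)&(W[...,2]<zhi)
    if box: m&=(W[...,0]>box[0])&(W[...,0]<box[1])&(W[...,1]>box[2])&(W[...,1]<box[3])
    return W[m],m
def rect(P):
    r=cv2.minAreaRect((P[:,:2]*1000).astype(np.float32)); return [np.round(a,1).tolist() for a in r]
def go(x,y,z,xdeg=None):
    """tool-frame shift mm to reach world (mm); yaw so that tool closing axis (y) is at angle xdeg (mod 180)"""
    s=bot.get_state();R=s['tcp_rot'];t=R.T@(np.array([x,y,z])-s['tool_pos']*1000)
    a=np.degrees(np.arctan2(R[1,1],R[0,1])); dy=None
    if xdeg is not None: dy=-((xdeg-a+90)%180-90)
    print('shift',np.round(t,1),'yaw',dy,'closing axis',round(a,2),'pos',np.round(s['tool_pos']*1000,1),'w',round(s['width']*1000,1),'F',s['force'].round(1),'ff',round(s['finger_force'],1),'t',s['time_s'],'j',s['joints'].round(0))
E
cat > m.py <<'E'
from h import *
for n in("scene","side"):
    f=np.load(f"pics/{n}0.npz");c=cloud(n,f['p'],f['d'])
    print(n)
    def row(l,col,a,b,box=None):
        P,m=pts(c,col,a,b,box)
        if len(P)<5: print(l,'none',len(P));return
        v,u=np.nonzero(m);print(l,len(P),'px',int(np.median(u)),int(np.median(v)),'med',(np.median(P,0)*1000).round(1),'rect',rect(P))
    for k in('green','orange','white'): row('handle '+k,k,.078,.095,(.3,.9,0,.5))
    row('label','yellow',.025,.040,(.3,.9,0,.5)); row('tray rim','red',.027,.036,(.3,.95,-.5,0.1)); row('mat','blue',-.004,.008,(.3,.95,-.6,.1))
    row('newpack','blue',.02,.034,(.3,1,-.6,.1));row('newpackD','darkblue',.02,.034,(.3,1,-.6,.1));row('label','white',.02,.034,(.3,1,-.6,.1));row('box','brown',.027,.037,(.3,1,-.6,.1))
    P=c[2][(c[2][...,2]>.083)&(c[2][...,2]<.093)&(c[1]>0)];print('rim',len(P),P.min(0),P.max(0),rect(P[(P[:,0]>.3)&(P[:,0]<.9)&(abs(P[:,1])<.4)]))
E
python3 m.py
```

```text
scene
handle green 70 px 313 192 med [509.9 121.7  83.4] rect [[508.9, 120.5], [34.5, 12.3], 88.6]
handle orange 86 px 346 197 med [514.9 192.5  82.8] rect [[513.6, 192.3], [34.6, 12.9], 85.2]
handle white 666 px 399 219 med [587.  295.6  87.2] rect [[555.2, 288.9], [433.7, 315.3], 86.0]
label 268 px 357 231 med [560.1 222.4  30.5] rect [[558.8, 222.6], [55.3, 32.2], 87.0]
tray rim 522 px 192 249 med [ 655.9 -110.8   30.6] rect [[612.9, -127.4], [129.2, 153.6], 0.6]
mat 4415 px 174 188 med [ 453.4 -207.3    1.9] rect [[493.5, -174.6], [302.7, 393.0], 12.5]
newpack 245 px 118 227 med [ 613.5 -281.1   25.7] rect [[601.9, -295.6], [36.9, 89.7], 2.7]
newpackD 131 px 120 228 med [ 615.5 -276.3   25.5] rect [[603.1, -295.8], [34.7, 86.0], 3.2]
label 246 px 108 221 med [ 597.2 -306.8   27.9] rect [[511.0, -411.3], [334.4, 50.6], 50.5]
box 665 px 108 233 med [ 635.9 -300.2   29.1] rect [[608.5, -298.9], [153.6, 145.2], 84.7]
rim 33321 [-0.04378476 -0.47606219  0.08300077] [1.04977033 0.62751058 0.0929909 ] [[697.0, 61.3], [379.0, 792.2], 49.5]
side
handle green 97 px 307 224 med [504.9 123.7
[... 305 characters left out ...]
2], [57.2, 28.6], 87.2]
tray rim 518 px 285 160 med [ 604.4 -117.5   33.2] rect [[607.9, -128.9], [158.7, 127.1], 89.8]
mat 4598 px 347 158 med [ 464.6 -196.     4.6] rect [[440.4, -207.3], [343.4, 294.0], 85.0]
newpack 124 px 302 127 med [ 591.9 -265.2   28.3] rect [[597.7, -296.4], [33.2, 93.1], 2.1]
newpackD 5 px 300 111 med [ 609.7 -337.    30.1] rect [[607.6, -310.4], [71.9, 27.2], 75.0]
label 109 px 303 119 med [ 597.  -298.8   30.5] rect [[512.6, -222.0], [636.0, 207.3], 87.7]
box 600 px 302 121 med [ 596.1 -291.7   30.8] rect [[602.3, -298.4], [158.0, 152.0], 84.1]
rim 13352 [ 0.08369342 -0.56093223  0.08300465] [1.0997766  0.51944403 0.09299906] [[694.7, 62.1], [377.9, 787.8], 49.7]
```

Run:
```python
from h import *
for n in("scene","side"):
    f=np.load(f"pics/{n}0.npz");c=cloud(n,f['p'],f['d'])
    P,m=pts(c,'white',.07,.095,(.49,.545,.235,.295)); print(n,len(P),np.median(P,0),rect(P))
go(500,228,240,-4)
p=np.load('pics/scene0.npz')['p'][150:300,270:420,::-1]
cv2.imwrite('pics/crop.png',cv2.resize(p,(600,600),interpolation=cv2.INTER_CUBIC))
```

```text
scene 65 [0.51827199 0.2631914  0.08342575] [[517.4, 263.9], [35.8, 12.2], 83.3]
side 101 [0.51608915 0.26418289 0.08597824] [[515.9, 262.9], [36.3, 9.4], 85.5]
shift [-356.2 -231.2   -9. ] yaw 68.9154814812736 closing axis 64.92 pos [275.4 588.4 230.7] w 85.3 F [0.  0.9 0.3] ff 0.0 t 0.1 j [62. 28. 91. -0. 61. -3.]
```

View pics/crop.png

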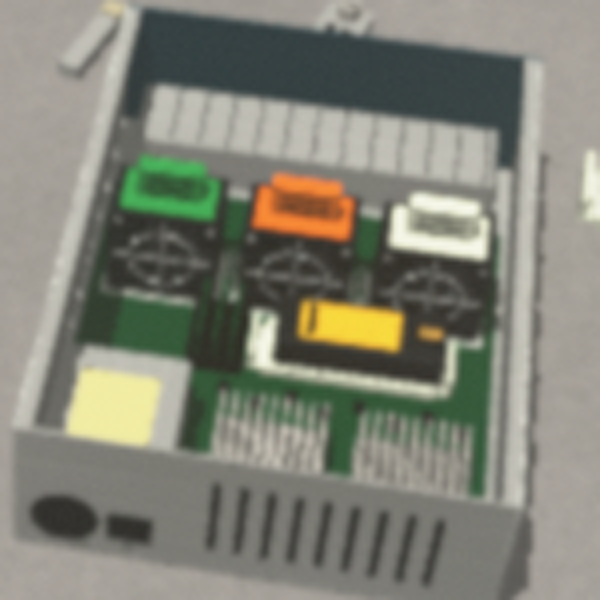

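The close crop confirms it: the yellow-labelled battery sits in the white cradle right behind orange and white, and green is off to the side. Moving above.

Request:
send_rows --commands '[{"hand": 50,"translation": [-30,-19,-1],"yaw": 6},{"hand": 50,"translation": [-60,-39,-2],"yaw": 12},{"hand": 50,"translation": [-90,-58,-2],"yaw": 18},{"hand": 50,"translation": [-120,-77,-3],"yaw": 24},{"hand": 50,"translation": [-150,-96,-4],"yaw": 30},{"hand": 50,"translation": [-180,-116,-5],"yaw": 36},{"hand": 50,"translation": [-210,-135,-5],"yaw": 42},{"hand": 50,"translation": [-240,-154,-6],"yaw": 48},{"hand": 50,"translation": [-270,-173,-7],"yaw": 54},{"hand": 50,"translation": [-300,-193,-8],"yaw": 60},{"hand": 50,"translation": [-330,-212,-8],"yaw": 66},{"hand": 50,"translation": [-356,-231,-9],"yaw": 68.9}]'

```text
time_s: 1.1
tool_pos: [0.5009, 0.2267, 0.2401]
tcp_rot: [[0.076, 0.997, -0.0], [0.997, -0.076, -0.0], [-0.0, -0.0, -1.0]]
force: [-0.1, -0.3, -0.6]
width: 0.0496
finger_force: 0.0
```

Request:
send_rows --commands '[{"hand": 50,"translation": [0,0,0],"yaw": 0},{"hand": 50,"translation": [0,0,0],"yaw": 0}]'

```text
time_s: 1.27
tool_pos: [0.5006, 0.2271, 0.2401]
tcp_rot: [[0.072, 0.997, -0.0], [0.997, -0.072, -0.0], [-0.0, -0.0, -1.0]]
force: [0.5, 0.4, -0.1]
width: 0.0501
finger_force: 0.0
```

```bash
cat > w.py <<'E'
from h import *
def wrist(name=None):
    I=cams.camera_info('wrist');p,d=cams.read_camera('wrist')
    if name: cv2.imwrite(f'pics/{name}.png',p[:,:,::-1])
    v,u=np.mgrid[0:420,0:560];x=(u-I['cx'])/I['fx'];y=(v-I['cy'])/I['fy'];r=np.hypot(x,y)+1e-9
    k=np.tan(np.minimum(r,1.5))/r
    X=np.stack([x*k*d,y*k*d,d],-1);W=(X-I['t'])@I['R']
    return p,d,W,cv2.cvtColor(p,cv2.COLOR_RGB2HSV)
E
python3 - <<'E'
from w import *
go(500,228,240,-4)
c=wrist('w1')
for k,b in(('green',(.47,.55,.08,.16)),('orange',(.47,.55,.15,.235)),('white',(.49,.545,.235,.295))):
    P,m=pts(c,k,.076,.095,b)
    if len(P)>5: print(k,len(P),np.median(P,0),rect(P))
P,m=pts(c,'yellow',.02,.04,(.5,.65,.1,.3)); print('lab',len(P),np.median(P,0) if len(P) else 0,rect(P) if len(P)>5 else 0)
E
```

```text
shift [ 0.9 -0.7  0.1] yaw -0.14598367785889366 closing axis -4.15 pos [500.6 227.1 240.1] w 50.1 F [ 0.5  0.4 -0.1] ff 0.0 t 1.2667 j [ 21.  19. 104.   0.  57.  25.]
green 311 [0.50622571 0.123984   0.08490936] [[506.0, 121.4], [36.4, 9.8], 86.8]
orange 67 [0.50864562 0.21000439 0.08410522] [[507.0, 194.3], [36.7, 8.7], 72.2]
white 387 [0.51616888 0.26417693 0.08533067] [[515.9, 263.7], [36.1, 9.4], 86.1]
lab 1140 [0.55980612 0.22548563 0.03173835] [[560.3, 232.6], [74.6, 27.4], 86.0]
```

View pics/w1.png

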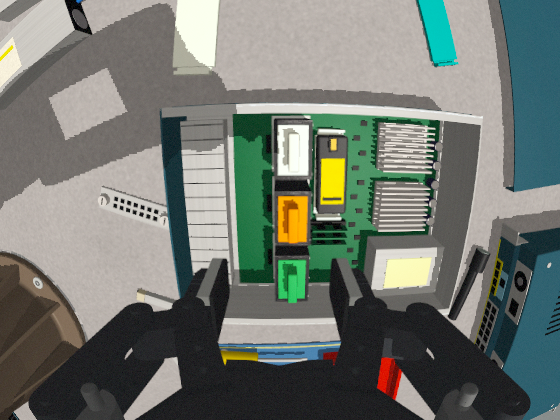

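Run:
```python
from h import *
for n in("scene","side"):
    f=np.load(f"pics/{n}0.npz");c=cloud(n,f['p'],f['d'])
    P,m=pts(c,'blue',-.006,.010,(.3,.95,-.6,.1))
    k,L,S,_=cv2.connectedComponentsWithStats(cv2.morphologyEx(m.astype(np.uint8),cv2.MORPH_OPEN,np.ones((3,3))));i=1+S[1:,4].argmax()
    Q=c[2][L==i];print(n,len(Q),rect(Q)); print(cv2.boxPoints(cv2.minAreaRect((Q[:,:2]*1000).astype(np.float32))).round(0).tolist())
    # near edge: min x per y bin
    e=[(Q[(abs(Q[:,1]-y)<.01),0].min()*1000,y*1000) for y in np.arange(-.34,-.06,.04)]; print(np.round(e))
go(515.9,263.7,150,-4); go(515.9,263.7,67,-4)
```

```text
scene 4355 [[448.7, -218.0], [316.7, 128.9], 88.0]
[[379.0, -374.0], [508.0, -378.0], [519.0, -62.0], [390.0, -58.0]]
[[ 381. -340.]
 [ 382. -300.]
 [ 383. -260.]
 [ 384. -220.]
 [ 386. -180.]
 [ 388. -140.]
 [ 389. -100.]
 [ 396.  -60.]]
side 4577 [[463.9, -210.5], [336.2, 162.7], 87.8]
[[376.0, -375.0], [539.0, -382.0], [552.0, -46.0], [389.0, -39.0]]
[[ 378. -340.]
 [ 380. -300.]
 [ 381. -260.]
 [ 384. -220.]
 [ 384. -180.]
 [ 385. -140.]
 [ 387. -100.]
 [ 451.  -60.]]
shift [36.7 13.4 90.1] yaw -0.04480514067446961 closing axis -4.04 pos [500.  228.1 240.1] w 49.7 F [-0.5  0.7  0. ] ff 0.0 t 1.3167 j [ 21.  19. 104.   0.  57.  25.]
shift [ 36.7  13.4 173.1] yaw -0.04480514067446961 closing axis -4.04 pos [500.  228.1 240.1] w 49.7 F [-0.5  0.7  0. ] ff 0.0 t 1.3167 j [ 21.  19. 104.   0.  57.  25.]
```

Request:
send_rows --commands '[{"hand": 40,"translation": [18,7,30],"yaw": 0},{"hand": 36,"translation": [36.7,13.4,60],"yaw": 0},{"hand": 36,"translation": [36.7,13.4,85],"yaw": 0},{"hand": 36,"translation": [36.7,13.4,110],"yaw": 0},{"hand": 36,"translation": [36.7,13.4,130],"yaw": 0},{"hand": 36,"translation": [36.7,13.4,145],"yaw": 0},{"hand": 36,"translation": [36.7,13.4,155],"yaw": 0},{"hand": 36,"translation": [36.7,13.4,163],"yaw": 0},{"hand": 36,"translation": [36.7,13.4,168],"yaw": 0},{"hand": 36,"translation": [36.7,13.4,172],"yaw": 0},{"hand": 36,"translation": [36.7,13.4,172],"yaw": 0}]'

```text
time_s: 2.23
tool_pos: [0.5159, 0.2644, 0.0682]
tcp_rot: [[0.069, 0.998, -0.0], [0.998, -0.069, 0.0], [0.0, -0.0, -1.0]]
force: [-0.3, 0.7, 0.3]
width: 0.0358
finger_force: 0.0
```

Request:
send_rows --commands '[{"hand": 0,"translation": [0,0,0],"yaw": 0},{"hand": 0,"translation": [0,0,0],"yaw": 0},{"hand": 0,"translation": [0,0,0],"yaw": 0},{"hand": 0,"translation": [0,0,0],"yaw": 0},{"hand": 0,"translation": [0,0,0],"yaw": 0},{"hand": 0,"translation": [0,0,0],"yaw": 0}]' --grip_force 60

```text
time_s: 2.73
tool_pos: [0.5166, 0.2645, 0.0691]
tcp_rot: [[0.07, 0.998, 0.001], [0.998, -0.07, 0.001], [0.001, 0.001, -1.0]]
force: [1.0, -0.1, 6.5]
width: 0.0086
finger_force: 59.7
```

Run:
```python
from h import *
go(456,-155,185,-4)
```

```text
shift [-422.6  -31.1 -116.3] yaw 0.008021346880894953 closing axis -3.99 pos [516.6 264.5  69.1] w 8.6 F [ 1.  -0.1  6.5] ff 59.7 t 2.7333 j [ 24.  34. 108.  -0.  38.  28.]
```

Request:
send_rows --commands '[{"hand": 0,"translation": [0,0,-3],"yaw": 0},{"hand": 0,"translation": [0,0,-10],"yaw": 0},{"hand": 0,"translation": [0,0,-22],"yaw": 0},{"hand": 0,"translation": [0,0,-36],"yaw": 0},{"hand": 0,"translation": [0,0,-50],"yaw": 0},{"hand": 0,"translation": [0,0,-65],"yaw": 0},{"hand": 0,"translation": [0,0,-80],"yaw": 0},{"hand": 0,"translation": [0,0,-95],"yaw": 0},{"hand": 0,"translation": [0,0,-108],"yaw": 0},{"hand": 0,"translation": [0,0,-117],"yaw": 0},{"hand": 0,"translation": [0,0,-117],"yaw": 0}]'

```text
time_s: 3.65
tool_pos: [0.5169, 0.2647, 0.1879]
tcp_rot: [[0.069, 0.998, 0.003], [0.998, -0.07, 0.001], [0.002, 0.003, -1.0]]
force: [0.8, 0.2, -1.7]
width: 0.0085
finger_force: 58.6
```

Run:
```python
from h import *
go(456,-155,185,-4)
```

```text
shift [-422.9  -31.6    2.1] yaw 0.014486616427745957 closing axis -3.99 pos [516.9 264.7 187.9] w 8.5 F [ 0.8  0.2 -1.7] ff 58.6 t 3.65 j [ 24.  25. 104.   0.  52.  28.]
```

Request:
send_rows --commands '[{"hand": 0,"translation": [-15,-1,0],"yaw": 0},{"hand": 0,"translation": [-45,-3,0],"yaw": 0},{"hand": 0,"translation": [-82,-6,0],"yaw": 0},{"hand": 0,"translation": [-121,-9,0],"yaw": 0},{"hand": 0,"translation": [-160,-12,0],"yaw": 0},{"hand": 0,"translation": [-199,-15,0],"yaw": 0},{"hand": 0,"translation": [-238,-18,0],"yaw": 0},{"hand": 0,"translation": [-277,-21,0],"yaw": 0},{"hand": 0,"translation": [-316,-24,0],"yaw": 0},{"hand": 0,"translation": [-355,-27,0],"yaw": 0},{"hand": 0,"translation": [-390,-29,0],"yaw": 0},{"hand": 0,"translation": [-422,-31,0],"yaw": 0}]'

```text
time_s: 4.65
tool_pos: [0.4541, -0.1568, 0.1848]
tcp_rot: [[0.07, 0.998, -0.001], [0.998, -0.07, 0.0], [0.0, -0.001, -1.0]]
force: [1.1, -0.7, -1.8]
width: 0.0086
finger_force: 58.6
```

Request:
send_rows --commands '[{"hand": 0,"translation": [0,0,0],"yaw": 0},{"hand": 0,"translation": [0,0,15],"yaw": 0},{"hand": 0,"translation": [0,0,35],"yaw": 0},{"hand": 0,"translation": [0,0,58],"yaw": 0},{"hand": 0,"translation": [0,0,78],"yaw": 0},{"hand": 0,"translation": [0,0,94],"yaw": 0},{"hand": 0,"translation": [0,0,104],"yaw": 0},{"hand": 0,"translation": [0,0,109],"yaw": 0},{"hand": 0,"translation": [0,0,113],"yaw": 0},{"hand": 0,"translation": [0,0,115],"yaw": 0},{"hand": 0,"translation": [0,0,116],"yaw": 0},{"hand": 0,"translation": [0,0,116],"yaw": 0}]'

```text
time_s: 5.65
tool_pos: [0.456, -0.1547, 0.0697]
tcp_rot: [[0.069, 0.998, 0.001], [0.998, -0.069, -0.0], [-0.0, 0.001, -1.0]]
force: [-0.4, 0.0, -2.3]
width: 0.0085
finger_force: 58.6
```

Run:
```python
from h import *
go(456,-155,185,-4)
c=cloud('side'); P,m=pts(c,'white',.06,.12,(.4,.5,-.2,-.1)); print(len(P),P[:,2].max(),rect(P)); cv2.imwrite('pics/s1.png',c[0][80:260,200:460,::-1].repeat(2,0).repeat(2,1))
```

```text
shift [-3.000e-01  1.000e-01 -1.153e+02] yaw 0.022587050430573186 closing axis -3.98 pos [ 456.  -154.7   69.7] w 8.5 F [-0.4  0.  -2.3] ff 58.6 t 5.65 j [-22.  28. 121.  -0.  30. -18.]
6 0.08861846230935612 [[460.8, -165.0], [14.7, 5.6], 15.7]
```

View pics/s1.png

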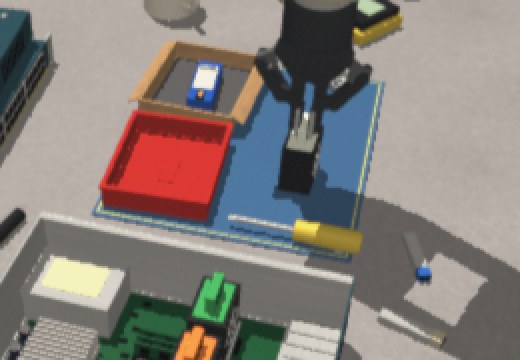

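The crop shows the white fan upright over the clear part of the mat (crop 300,165), beside the screwdriver and not touching it. Lowering to contact.

Request:
send_rows --commands '[{"hand": 0,"translation": [0,0,1],"yaw": 0},{"hand": 0,"translation": [0,0,1],"yaw": 0},{"hand": 0,"translation": [0,0,2],"yaw": 0},{"hand": 0,"translation": [0,0,2],"yaw": 0}]'

```text
time_s: 6.03
tool_pos: [0.4564, -0.1548, 0.069]
tcp_rot: [[0.069, 0.998, 0.002], [0.998, -0.069, -0.001], [-0.001, 0.002, -1.0]]
force: [-5.0, 2.6, 34.3]
width: 0.0081
finger_force: 63.6
```

Request:
send_rows --commands '[{"hand": 0,"translation": [0,0,-1.5],"yaw": 0},{"hand": 16,"translation": [0,0,-1.5],"yaw": 0},{"hand": 30,"translation": [0,0,-1.5],"yaw": 0},{"hand": 36,"translation": [0,0,-1.5],"yaw": 0},{"hand": 36,"translation": [0,0,-1.5],"yaw": 0},{"hand": 36,"translation": [0,0,-10],"yaw": 0},{"hand": 36,"translation": [0,0,-35],"yaw": 0},{"hand": 36,"translation": [0,0,-70],"yaw": 0},{"hand": 36,"translation": [0,0,-100],"yaw": 0},{"hand": 36,"translation": [0,0,-115],"yaw": 0},{"hand": 36,"translation": [0,0,-115],"yaw": 0}]'

```text
time_s: 6.95
tool_pos: [0.4575, -0.1553, 0.1861]
tcp_rot: [[0.069, 0.998, 0.005], [0.998, -0.069, -0.002], [-0.002, 0.005, -1.0]]
force: [1.3, 0.2, 0.3]
width: 0.0364
finger_force: 0.0
```

Run:
```python
from w import *
go(511,192.5,160,-4)
c=wrist('w2')
P,m=pts(c,'white',.078,.095,(.41,.5,-.2,-.11));print(len(P),np.median(P,0),rect(P))
```

```text
shift [350.7  29.1  25.7] yaw 0.017665932220140235 closing axis -3.98 pos [ 457.5 -155.3  186.1] w 36.4 F [1.3 0.2 0.3] ff 0.0 t 6.95 j [-22.  17. 116.   0.  46. -18.]
483 [ 0.45625618 -0.1561434   0.08507468] [[456.2, -155.6], [33.9, 9.7], 85.6]
```

Request:
send_rows --commands '[{"hand": 36,"translation": [20,2,0],"yaw": 0},{"hand": 36,"translation": [58,5,2],"yaw": 0},{"hand": 36,"translation": [97,8,5],"yaw": 0},{"hand": 36,"translation": [136,11,8],"yaw": 0},{"hand": 36,"translation": [175,14,11],"yaw": 0},{"hand": 36,"translation": [214,17,14],"yaw": 0},{"hand": 36,"translation": [253,20,17],"yaw": 0},{"hand": 36,"translation": [292,24,20],"yaw": 0},{"hand": 36,"translation": [328,27,23],"yaw": 0},{"hand": 36,"translation": [350.5,29.5,26],"yaw": 0},{"hand": 36,"translation": [350.5,29.5,26],"yaw": 0},{"hand": 36,"translation": [350.5,29.5,26],"yaw": 0}]'

```text
time_s: 8.0
tool_pos: [0.5086, 0.1939, 0.155]
tcp_rot: [[0.067, 0.998, -0.002], [0.998, -0.067, -0.001], [-0.001, -0.002, -1.0]]
force: [-0.2, -0.5, 0.8]
width: 0.0359
finger_force: 0.0
```

Run:
```python
from w import *
C['orange']=((5,150,100),(22,255,255))
go(511,192.5,68.5,-4)
c=wrist('w3')
P,m=pts(c,'orange',.078,.095,(.47,.55,.15,.235));print(len(P),np.median(P,0),rect(P))
```

```text
shift [-1.2  2.7 86.5] yaw 0.15245932229242953 closing axis -3.85 pos [508.6 193.9 155. ] w 35.9 F [-0.2 -0.5  0.8] ff 0.0 t 8.0 j [ 18.  25. 110.  -0.  46.  22.]
706 [0.51126493 0.1943704  0.08504667] [[511.2, 192.8], [36.4, 9.4], 86.6]
```

Request:
send_rows --commands '[{"hand": 36,"translation": [-1.2,2.7,15],"yaw": 0.1},{"hand": 36,"translation": [-1.2,2.7,35],"yaw": 0.1},{"hand": 36,"translation": [-1.2,2.7,55],"yaw": 0.1},{"hand": 36,"translation": [-1.2,2.7,68],"yaw": 0.1},{"hand": 36,"translation": [-1.2,2.7,77],"yaw": 0.1},{"hand": 36,"translation": [-1.2,2.7,82],"yaw": 0.1},{"hand": 36,"translation": [-1.2,2.7,85.5],"yaw": 0.1},{"hand": 36,"translation": [-1.2,2.7,85.5],"yaw": 0.1}]'

```text
time_s: 8.72
tool_pos: [0.512, 0.1912, 0.0706]
tcp_rot: [[0.072, 0.997, -0.0], [0.997, -0.072, -0.0], [-0.0, -0.0, -1.0]]
force: [-0.6, 0.1, 0.5]
width: 0.0357
finger_force: 0.0
```

Request:
send_rows --commands '[{"hand": 0,"translation": [0,0,0],"yaw": 0},{"hand": 0,"translation": [0,0,0],"yaw": 0},{"hand": 0,"translation": [0,0,0],"yaw": 0},{"hand": 0,"translation": [0,0,0],"yaw": 0},{"hand": 0,"translation": [0,0,0],"yaw": 0},{"hand": 0,"translation": [0,0,0],"yaw": 0}]' --grip_force 60

```text
time_s: 9.22
tool_pos: [0.5125, 0.1918, 0.0715]
tcp_rot: [[0.071, 0.997, 0.001], [0.997, -0.071, 0.0], [0.0, 0.001, -1.0]]
force: [-0.9, -1.6, 6.7]
width: 0.0084
finger_force: 59.9
```

Request:
send_rows --commands '[{"hand": 0,"translation": [0,0,-3],"yaw": 0},{"hand": 0,"translation": [0,0,-10],"yaw": 0},{"hand": 0,"translation": [0,0,-22],"yaw": 0},{"hand": 0,"translation": [0,0,-36],"yaw": 0},{"hand": 0,"translation": [0,0,-50],"yaw": 0},{"hand": 0,"translation": [0,0,-65],"yaw": 0},{"hand": 0,"translation": [0,0,-80],"yaw": 0},{"hand": 0,"translation": [0,0,-95],"yaw": 0},{"hand": 0,"translation": [0,0,-108],"yaw": 0},{"hand": 0,"translation": [0,0,-117],"yaw": 0},{"hand": 0,"translation": [0,0,-117],"yaw": 0}]'

```text
time_s: 10.13
tool_pos: [0.513, 0.192, 0.1899]
tcp_rot: [[0.071, 0.997, 0.003], [0.997, -0.071, 0.001], [0.001, 0.003, -1.0]]
force: [1.6, 0.0, -1.3]
width: 0.0084
finger_force: 58.8
```

Run:
```python
from h import *
go(452,-275,185,-4)
```

```text
shift [-470.1  -27.7    4.3] yaw -0.08079061769845453 closing axis -4.08 pos [513.  192.  189.9] w 8.4 F [ 1.6  0.  -1.3] ff 58.8 t 10.1333 j [ 17.  22. 108.   0.  50.  21.]
```

Request:
send_rows --commands '[{"hand": 0,"translation": [-20,-1,0],"yaw": 0},{"hand": 0,"translation": [-58,-3,0],"yaw": 0},{"hand": 0,"translation": [-97,-6,0],"yaw": 0},{"hand": 0,"translation": [-136,-8,0],"yaw": 0},{"hand": 0,"translation": [-175,-10,0],"yaw": 0},{"hand": 0,"translation": [-215,-12,0],"yaw": 0},{"hand": 0,"translation": [-255,-15,0],"yaw": 0},{"hand": 0,"translation": [-295,-17,0],"yaw": 0},{"hand": 0,"translation": [-335,-20,0],"yaw": 0},{"hand": 0,"translation": [-375,-22,0],"yaw": 0},{"hand": 0,"translation": [-415,-25,0],"yaw": 0},{"hand": 0,"translation": [-450,-27,0],"yaw": 0}]'

```text
time_s: 11.13
tool_pos: [0.452, -0.2575, 0.1873]
tcp_rot: [[0.072, 0.997, -0.001], [0.997, -0.072, 0.0], [0.0, -0.001, -1.0]]
force: [-0.3, 0.5, -1.6]
width: 0.0083
finger_force: 58.7
```

Request:
send_rows --commands '[{"hand": 0,"translation": [-19,0,0],"yaw": 0},{"hand": 0,"translation": [-20,0,0],"yaw": 0},{"hand": 0,"translation": [-20,0,15],"yaw": 0},{"hand": 0,"translation": [-20,0,35],"yaw": 0},{"hand": 0,"translation": [-20,0,58],"yaw": 0},{"hand": 0,"translation": [-20,0,78],"yaw": 0},{"hand": 0,"translation": [-20,0,94],"yaw": 0},{"hand": 0,"translation": [-20,0,104],"yaw": 0},{"hand": 0,"translation": [-20,0,110],"yaw": 0},{"hand": 0,"translation": [-20,0,114],"yaw": 0},{"hand": 0,"translation": [-20,0,116],"yaw": 0},{"hand": 0,"translation": [-20,0,116],"yaw": 0}]'

```text
time_s: 12.13
tool_pos: [0.4519, -0.2753, 0.072]
tcp_rot: [[0.071, 0.997, 0.0], [0.997, -0.071, -0.0], [-0.0, 0.0, -1.0]]
force: [-0.6, 0.2, -1.4]
width: 0.0084
finger_force: 58.8
```

Request:
send_rows --commands '[{"hand": 0,"translation": [0,0,0.7],"yaw": 0},{"hand": 0,"translation": [0,0,0.7],"yaw": 0}]'

```text
time_s: 12.3
tool_pos: [0.452, -0.2755, 0.0716]
tcp_rot: [[0.071, 0.997, 0.001], [0.997, -0.071, -0.001], [-0.0, 0.001, -1.0]]
force: [1.2, 0.1, -0.7]
width: 0.0082
finger_force: 58.8
```

Nearly touching; a little further, release, rise.

Request:
send_rows --commands '[{"hand": 0,"translation": [0,0,0.7],"yaw": 0},{"hand": 0,"translation": [0,0,0.7],"yaw": 0}]'

```text
time_s: 12.47
tool_pos: [0.452, -0.2755, 0.0715]
tcp_rot: [[0.071, 0.997, 0.001], [0.997, -0.071, -0.001], [-0.001, 0.001, -1.0]]
force: [-2.5, 1.7, 14.3]
width: 0.0086
finger_force: 60.8
```

Request:
send_rows --commands '[{"hand": 16,"translation": [0,0,0],"yaw": 0},{"hand": 30,"translation": [0,0,0],"yaw": 0},{"hand": 36,"translation": [0,0,0],"yaw": 0},{"hand": 36,"translation": [0,0,0],"yaw": 0},{"hand": 36,"translation": [0,0,-10],"yaw": 0},{"hand": 36,"translation": [0,0,-35],"yaw": 0},{"hand": 36,"translation": [0,0,-70],"yaw": 0},{"hand": 36,"translation": [0,0,-100],"yaw": 0},{"hand": 36,"translation": [0,0,-115],"yaw": 0},{"hand": 36,"translation": [0,0,-115],"yaw": 0}]'

```text
time_s: 13.3
tool_pos: [0.4534, -0.2763, 0.1896]
tcp_rot: [[0.071, 0.997, 0.005], [0.997, -0.071, -0.003], [-0.003, 0.005, -1.0]]
force: [0.9, -0.5, 0.7]
width: 0.0363
finger_force: 0.0
```

Run:
```python
from w import *
C['orange']=((5,150,100),(22,255,255))
go(559.5,225.5,160,-4)
c=wrist('w4')
P,m=pts(c,'orange',.078,.095,(.4,.5,-.32,-.23));print(len(P),np.median(P,0),rect(P))
P,m=pts(c,'white',.078,.095,(.41,.5,-.2,-.11));print(len(P),np.median(P,0),rect(P))
```

```text
shift [508.2  70.   28.4] yaw -0.07810427943284992 closing axis -4.08 pos [ 453.4 -276.3  189.6] w 36.3 F [ 0.9 -0.5  0.7] ff 0.0 t 13.3 j [-35.  21. 110.   0.  49. -31.]
566 [ 0.45125536 -0.273401    0.08497636] [[451.4, -274.3], [35.8, 9.8], 85.7]
633 [ 0.45645741 -0.15560953  0.08516613] [[456.2, -155.1], [35.1, 10.4], 85.9]
```

View pics/w4.png

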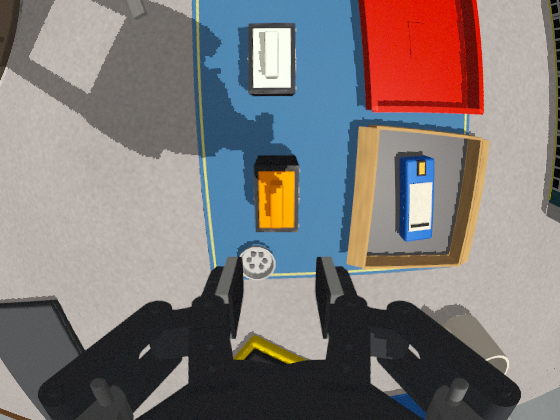

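Both fans stand upright on the mat: white at pixel (272,60), orange at (277,195). The new battery is at (417,197) in the box. Next, the old battery.

Request:
send_rows --commands '[{"hand": 40,"translation": [20,3,0],"yaw": 0},{"hand": 45,"translation": [59,8,1],"yaw": 0},{"hand": 50,"translation": [99,14,2],"yaw": 0},{"hand": 55,"translation": [139,19,4],"yaw": 0},{"hand": 58,"translation": [179,25,6],"yaw": 0},{"hand": 58,"translation": [219,30,8],"yaw": 0},{"hand": 58,"translation": [259,36,10],"yaw": 0},{"hand": 58,"translation": [299,41,12],"yaw": 0},{"hand": 58,"translation": [339,47,14],"yaw": 0},{"hand": 58,"translation": [379,52,16],"yaw": 0},{"hand": 58,"translation": [419,58,18],"yaw": 0},{"hand": 58,"translation": [459,63,20],"yaw": 0}]'

```text
time_s: 14.35
tool_pos: [0.5466, 0.1801, 0.1644]
tcp_rot: [[0.071, 0.997, -0.001], [0.997, -0.071, -0.0], [-0.001, -0.001, -1.0]]
force: [1.4, -0.0, 0.4]
width: 0.0579
finger_force: 0.0
```

Request:
send_rows --commands '[{"hand": 58,"translation": [33,5,0],"yaw": 0},{"hand": 58,"translation": [49,7,0],"yaw": 0},{"hand": 58,"translation": [49,7,0],"yaw": 0},{"hand": 58,"translation": [49,7,0],"yaw": 0}]'

```text
time_s: 14.68
tool_pos: [0.5569, 0.2267, 0.1644]
tcp_rot: [[0.07, 0.998, -0.002], [0.998, -0.07, -0.001], [-0.001, -0.002, -1.0]]
force: [-1.1, -0.4, -0.4]
width: 0.0582
finger_force: 0.0
```

Run:
```python
from w import *
s=bot.get_state()
c=wrist('w5');p,d,W,H=c
for k,zl,zh,b in(('yellow',.02,.042,(.5,.62,.14,.31)),('white',.004,.026,(.52,.6,.15,.3)),('green',.078,.095,(.47,.55,.08,.16))):
    P,m=pts(c,k,zl,zh,b);print(k,len(P),np.median(P,0),rect(P))
# top face of the pack by height
m=(W[...,2]>.026)&(W[...,2]<.037)&(abs(W[...,0]-.559)<.028)&(abs(W[...,1]-.2255)<.0505)&(d>0);P=W[m];print('top',len(P),rect(P),np.median(P[:,2]))
r=cv2.minAreaRect((P[:,:2]*1000).astype(np.float32));(cx,cy)=r[0]
go(cx,cy,120,-4);go(cx,cy,16,-4)
```

```text
yellow 1764 [0.55969716 0.22537238 0.03169845] [[559.9, 232.2], [74.8, 27.3], 86.9]
white 734 [0.52945792 0.21646967 0.0045236 ] [[547.3, 221.6], [145.7, 59.6], 85.0]
green 418 [0.50743822 0.12444203 0.0849127 ] [[506.9, 121.3], [36.5, 10.4], 85.6]
top 3642 [[559.2, 228.9], [88.8, 34.6], 86.4] 0.03140802851264095
shift [ 3.3  2.2 44.6] yaw -0.05314958790820867 closing axis -4.05 pos [556.9 225.8 164.6] w 57.7 F [ 0.   0.4 -1. ] ff 0.0 t 14.7333 j [ 19.  28. 102.  -0.  50.  23.]
shift [  3.4   2.3 148.6] yaw -0.05314958790820867 closing axis -4.05 pos [556.9 225.8 164.6] w 57.7 F [ 0.   0.4 -1. ] ff 0.0 t 14.7333 j [ 19.  28. 102.  -0.  50.  23.]
```

View pics/w5.png

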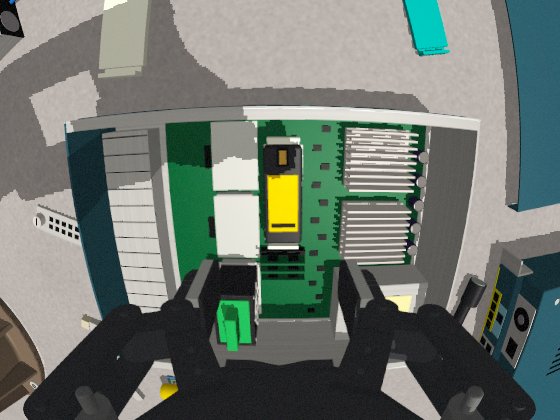

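Request:
send_rows --commands '[{"hand": 58,"translation": [2.5,2.3,20],"yaw": 0},{"hand": 58,"translation": [2.5,2.3,45],"yaw": 0},{"hand": 58,"translation": [2.5,2.3,70],"yaw": 0},{"hand": 58,"translation": [2.5,2.3,92],"yaw": 0},{"hand": 58,"translation": [2.5,2.3,110],"yaw": 0},{"hand": 58,"translation": [2.5,2.3,124],"yaw": 0},{"hand": 58,"translation": [2.5,2.3,135],"yaw": 0},{"hand": 58,"translation": [2.5,2.3,143],"yaw": 0},{"hand": 58,"translation": [2.5,2.3,148],"yaw": 0},{"hand": 58,"translation": [2.5,2.3,149],"yaw": 0},{"hand": 58,"translation": [2.5,2.3,149],"yaw": 0}]'

```text
time_s: 15.65
tool_pos: [0.5603, 0.2286, 0.0166]
tcp_rot: [[0.071, 0.997, 0.0], [0.997, -0.071, 0.0], [0.0, 0.0, -1.0]]
force: [0.3, -0.8, -0.1]
width: 0.0578
finger_force: 0.0
```

Request:
send_rows --commands '[{"hand": 20,"translation": [0,0,0],"yaw": 0},{"hand": 20,"translation": [0,0,0],"yaw": 0},{"hand": 20,"translation": [0,0,0],"yaw": 0},{"hand": 20,"translation": [0,0,0],"yaw": 0},{"hand": 20,"translation": [0,0,0],"yaw": 0},{"hand": 20,"translation": [0,0,0],"yaw": 0}]' --grip_force 60

```text
time_s: 16.15
tool_pos: [0.5607, 0.229, 0.0174]
tcp_rot: [[0.071, 0.997, 0.001], [0.997, -0.071, 0.0], [0.0, 0.001, -1.0]]
force: [-1.1, -2.1, 7.6]
width: 0.0325
finger_force: 60.3
```

Run:
```python
from w import *
go(610,-128,160,-4)
```

```text
shift [-352.5   74.7 -142.7] yaw -0.06848690253903555 closing axis -4.07 pos [560.7 229.   17.4] w 32.5 F [-1.1 -2.1  7.6] ff 60.3 t 16.15 j [ 19.  40. 106.  -0.  34.  23.]
```

Request:
send_rows --commands '[{"hand": 20,"translation": [0,0,-3],"yaw": 0},{"hand": 20,"translation": [0,0,-10],"yaw": 0},{"hand": 20,"translation": [0,0,-22],"yaw": 0},{"hand": 20,"translation": [0,0,-36],"yaw": 0},{"hand": 20,"translation": [0,0,-50],"yaw": 0},{"hand": 20,"translation": [0,0,-65],"yaw": 0},{"hand": 20,"translation": [0,0,-80],"yaw": 0},{"hand": 20,"translation": [0,0,-95],"yaw": 0},{"hand": 20,"translation": [0,0,-107],"yaw": 0},{"hand": 20,"translation": [0,0,-115],"yaw": 0},{"hand": 20,"translation": [0,0,-115],"yaw": 0}]'

```text
time_s: 17.07
tool_pos: [0.5611, 0.2292, 0.1336]
tcp_rot: [[0.071, 0.997, 0.003], [0.997, -0.071, 0.001], [0.001, 0.003, -1.0]]
force: [0.4, 0.3, -2.8]
width: 0.0321
finger_force: 60.0
```

Request:
send_rows --commands '[{"hand": 20,"translation": [-15,3,0],"yaw": 0},{"hand": 20,"translation": [-43,9,0],"yaw": 0},{"hand": 20,"translation": [-77,16,0],"yaw": 0},{"hand": 20,"translation": [-112,24,0],"yaw": 0},{"hand": 20,"translation": [-147,31,0],"yaw": 0},{"hand": 20,"translation": [-182,39,0],"yaw": 0},{"hand": 20,"translation": [-217,46,0],"yaw": 0},{"hand": 20,"translation": [-252,53,0],"yaw": 0},{"hand": 20,"translation": [-287,61,0],"yaw": 0},{"hand": 20,"translation": [-320,68,0],"yaw": 0},{"hand": 20,"translation": [-345,73,0],"yaw": 0},{"hand": 20,"translation": [-352,74.5,0],"yaw": 0}]'

```text
time_s: 18.07
tool_pos: [0.6091, -0.132, 0.1305]
tcp_rot: [[0.074, 0.997, -0.001], [0.997, -0.074, -0.001], [-0.001, -0.001, -1.0]]
force: [0.3, -0.2, -2.5]
width: 0.0326
finger_force: 59.9
```

Run:
```python
from w import *
c=cloud('side'); P,m=pts(c,'red',.027,.038,(.3,.95,-.5,.1));print(rect(P)); 
c=wrist('w6'); P,m=pts(c,'red',.025,.038,(.4,.75,-.3,0));print(len(P),rect(P))
P,m=pts(c,'blue',.02,.034,(.55,.65,-.36,-.23));print(len(P),rect(P));
go(610,-128,14.5,-4)
```

```text
[[608.1, -130.4], [160.7, 127.7], 89.7]
3795 [[609.8, -127.8], [152.8, 127.6], 89.8]
38 [[600.7, -290.8], [11.1, 34.1], 84.8]
shift [  1.6   1.3 115.9] yaw -0.22979785391088114 closing axis -4.23 pos [ 608.8 -129.5  130.4] w 32.6 F [-0.1  0.8 -2.2] ff 59.9 t 18.1667 j [-15.  32. 100.  -0.  48. -11.]
```

View pics/w6.png

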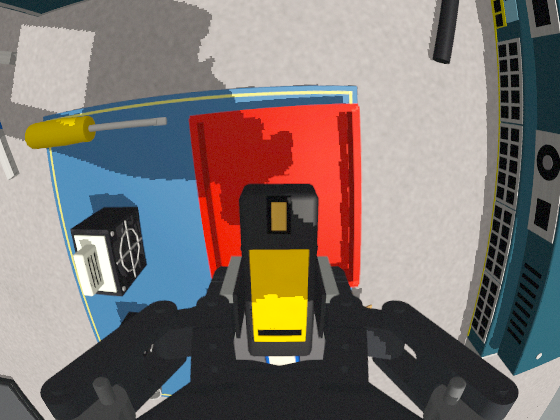

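Battery held over the tray, whose inside spans about pixels 200–345 in x. Lowering.

Request:
send_rows --commands '[{"hand": 20,"translation": [0,0,10],"yaw": 0},{"hand": 20,"translation": [0,0,30],"yaw": 0},{"hand": 20,"translation": [0,0,52],"yaw": 0},{"hand": 20,"translation": [0,0,72],"yaw": 0},{"hand": 20,"translation": [0,0,88],"yaw": 0},{"hand": 20,"translation": [0,0,100],"yaw": 0},{"hand": 20,"translation": [0,0,107],"yaw": 0},{"hand": 20,"translation": [0,0,111],"yaw": 0},{"hand": 20,"translation": [0,0,113.5],"yaw": 0},{"hand": 20,"translation": [0,0,114.5],"yaw": 0},{"hand": 20,"translation": [0,0,114.5],"yaw": 0}]'

```text
time_s: 19.08
tool_pos: [0.6098, -0.1276, 0.0174]
tcp_rot: [[0.071, 0.997, 0.001], [0.997, -0.071, -0.0], [-0.0, 0.001, -1.0]]
force: [0.3, -0.0, -2.2]
width: 0.0327
finger_force: 59.9
```

Request:
send_rows --commands '[{"hand": 20,"translation": [0,0,0.8],"yaw": 0},{"hand": 20,"translation": [0,0,0.8],"yaw": 0}]'

```text
time_s: 19.25
tool_pos: [0.6097, -0.1278, 0.0166]
tcp_rot: [[0.071, 0.997, 0.001], [0.997, -0.071, -0.0], [-0.0, 0.001, -1.0]]
force: [-0.9, -0.5, -2.6]
width: 0.0323
finger_force: 59.9
```

Request:
send_rows --commands '[{"hand": 20,"translation": [0,0,0.8],"yaw": 0},{"hand": 20,"translation": [0,0,1.3],"yaw": 0},{"hand": 20,"translation": [0,0,1.3],"yaw": 0}]'

```text
time_s: 19.5
tool_pos: [0.6094, -0.1276, 0.0149]
tcp_rot: [[0.071, 0.997, 0.0], [0.997, -0.071, -0.0], [-0.0, 0.0, -1.0]]
force: [0.4, -0.7, -1.8]
width: 0.0324
finger_force: 59.9
```

Request:
send_rows --commands '[{"hand": 20,"translation": [0,0,0.5],"yaw": 0},{"hand": 20,"translation": [0,0,1],"yaw": 0},{"hand": 20,"translation": [0,0,1],"yaw": 0}]'

```text
time_s: 19.75
tool_pos: [0.6095, -0.1277, 0.0144]
tcp_rot: [[0.071, 0.997, 0.0], [0.997, -0.071, -0.0], [-0.0, 0.0, -1.0]]
force: [-3.3, 1.1, 8.9]
width: 0.0325
finger_force: 61.2
```

Run:
```python
from w import *
f=np.load("pics/scene0.npz")
for n in('scene','side'):
    f=np.load(f"pics/{n}0.npz");c=cloud(n,f['p'],f['d']);W=c[2]
    m=(W[...,2]>.021)&(W[...,2]<.036)&(abs(W[...,0]-.600)<.03)&(abs(W[...,1]+.297)<.055);P=W[m];print(n,len(P),rect(P))
go(600,-297,100,-4)
```

```text
scene 541 [[601.7, -295.8], [37.2, 90.3], 1.7]
side 282 [[598.4, -296.4], [34.7, 93.1], 2.1]
shift [-169.6    2.6  -85.6] yaw -0.08913128186591734 closing axis -4.09 pos [ 609.5 -127.7   14.4] w 32.5 F [-3.3  1.1  8.9] ff 61.2 t 19.75 j [-15.  41. 104.  -0.  35. -11.]
```

Request:
send_rows --commands '[{"hand": 34,"translation": [0,0,-0.5],"yaw": 0},{"hand": 44,"translation": [0,0,-0.5],"yaw": 0},{"hand": 48,"translation": [0,0,-0.5],"yaw": 0},{"hand": 48,"translation": [0,0,-0.5],"yaw": 0},{"hand": 48,"translation": [0,0,-8],"yaw": 0},{"hand": 48,"translation": [0,0,-25],"yaw": 0},{"hand": 48,"translation": [0,0,-50],"yaw": 0},{"hand": 48,"translation": [0,0,-80],"yaw": 0},{"hand": 48,"translation": [0,0,-115],"yaw": 0},{"hand": 48,"translation": [-30,0,-130],"yaw": -3},{"hand": 48,"translation": [-65,1,-130],"yaw": -6},{"hand": 48,"translation": [-100,2,-130],"yaw": -6}]'

```text
time_s: 20.75
tool_pos: [0.6052, -0.2284, 0.1463]
tcp_rot: [[-0.039, 0.999, 0.003], [0.999, 0.039, -0.001], [-0.001, 0.003, -1.0]]
force: [0.6, 0.3, -1.2]
width: 0.0482
finger_force: 0.0
```

Request:
send_rows --commands '[{"hand": 48,"translation": [-35,-3,0],"yaw": 0},{"hand": 48,"translation": [-70,-6,0],"yaw": 0},{"hand": 48,"translation": [-70,-6,0],"yaw": 0},{"hand": 48,"translation": [-70,-6,0],"yaw": 0}]'

```text
time_s: 21.08
tool_pos: [0.6002, -0.2996, 0.1442]
tcp_rot: [[-0.031, 1.0, 0.0], [1.0, 0.031, -0.0], [-0.0, 0.0, -1.0]]
force: [-0.1, 0.8, -0.3]
width: 0.048
finger_force: 0.0
```

```bash
cat > np_.py <<'E'
from w import *
c=wrist('w7');p,d,W,H=c
m=(W[...,2]>.021)&(W[...,2]<.036)&(abs(W[...,0]-.600)<.03)&(abs(W[...,1]+.297)<.055)&(d>0);P=W[m];print('pack',len(P),rect(P),np.median(P[:,2]))
m=(W[...,2]>.021)&(W[...,2]<.036)&(abs(W[...,0]-.609)<.04)&(abs(W[...,1]+.127)<.06)&(d>0);P=W[m];print('old',len(P),rect(P),np.median(P[:,2]))
P,m=pts(c,'brown',.026,.038,(.4,.75,-.45,-.15));print('box',len(P),rect(P))
P,m=pts(c,'blue',.02,.034,(.55,.65,-.36,-.23));print(len(P),rect(P))
go(600,-296,100,2);go(600,-296,14,2)
E
python3 np_.py
```

```text
pack 4074 [[599.7, -296.4], [34.2, 89.0], 2.7] 0.028400140075245325
old 2239 [[607.5, -150.9], [45.6, 34.9], 87.3] 0.028488620890569583
box 5789 [[607.3, -263.9], [220.7, 150.8], 84.8]
1887 [[599.8, -296.4], [34.1, 89.0], 2.7]
shift [ 2.1 -0.2 44. ] yaw -0.1738153233857247 closing axis 1.83 pos [ 600.2 -298.1  144. ] w 47.7 F [-1.   1.4  0.3] ff 0.0 t 21.1333 j [-29.  34.  93.   0.  53. -31.]
shift [  2.1  -0.2 130. ] yaw -0.1738153233857247 closing axis 1.83 pos [ 600.2 -298.1  144. ] w 47.7 F [-1.   1.4  0.3] ff 0.0 t 21.1333 j [-29.  34.  93.   0.  53. -31.]
```

View pics/w7.png

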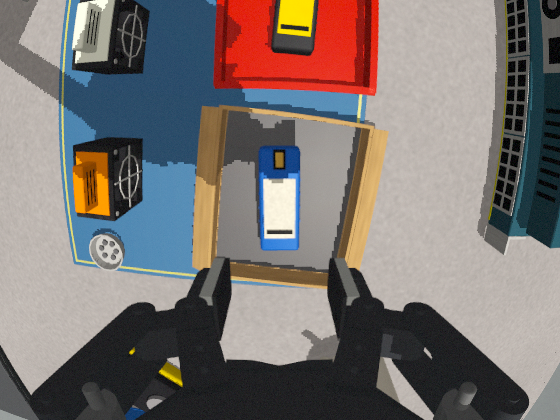

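New battery at pixel (279,197) in the box; old battery is flat in the red tray at (296,20).

Request:
send_rows --commands '[{"hand": 50,"translation": [1.7,-0.5,15],"yaw": -0.9},{"hand": 50,"translation": [1.7,-0.5,38],"yaw": -0.9},{"hand": 50,"translation": [1.7,-0.5,62],"yaw": -0.9},{"hand": 50,"translation": [1.7,-0.5,84],"yaw": -0.9},{"hand": 50,"translation": [1.7,-0.5,102],"yaw": -0.9},{"hand": 50,"translation": [1.7,-0.5,115],"yaw": -0.9},{"hand": 50,"translation": [1.7,-0.5,123],"yaw": -0.9},{"hand": 50,"translation": [1.7,-0.5,128],"yaw": -0.9},{"hand": 50,"translation": [1.7,-0.5,129],"yaw": -0.9},{"hand": 50,"translation": [1.7,-0.5,129],"yaw": -0.9}]'

```text
time_s: 21.97
tool_pos: [0.6004, -0.2959, 0.0153]
tcp_rot: [[-0.049, 0.999, 0.0], [0.999, 0.049, -0.0], [-0.0, 0.0, -1.0]]
force: [-0.1, -0.5, 1.0]
width: 0.0502
finger_force: 0.0
```

Request:
send_rows --commands '[{"hand": 20,"translation": [0,0,0],"yaw": 0},{"hand": 20,"translation": [0,0,0],"yaw": 0},{"hand": 20,"translation": [0,0,0],"yaw": 0},{"hand": 20,"translation": [0,0,0],"yaw": 0},{"hand": 20,"translation": [0,0,0],"yaw": 0},{"hand": 20,"translation": [0,0,0],"yaw": 0}]' --grip_force 60

```text
time_s: 22.47
tool_pos: [0.6007, -0.2963, 0.0161]
tcp_rot: [[-0.049, 0.999, 0.002], [0.999, 0.049, -0.001], [-0.001, 0.001, -1.0]]
force: [-0.1, 1.3, 5.1]
width: 0.0326
finger_force: 60.1
```

Request:
send_rows --commands '[{"hand": 20,"translation": [0,0,-3],"yaw": 0},{"hand": 20,"translation": [0,0,-10],"yaw": 0},{"hand": 20,"translation": [0,0,-22],"yaw": 0},{"hand": 20,"translation": [0,0,-36],"yaw": 0},{"hand": 20,"translation": [0,0,-50],"yaw": 0},{"hand": 20,"translation": [0,0,-65],"yaw": 0},{"hand": 20,"translation": [0,0,-80],"yaw": 0},{"hand": 20,"translation": [0,0,-95],"yaw": 0},{"hand": 20,"translation": [0,0,-108],"yaw": 0},{"hand": 20,"translation": [0,0,-117],"yaw": 0},{"hand": 20,"translation": [0,0,-117],"yaw": 0}]'

```text
time_s: 23.38
tool_pos: [0.6012, -0.2966, 0.1347]
tcp_rot: [[-0.049, 0.999, 0.003], [0.999, 0.049, -0.002], [-0.002, 0.003, -1.0]]
force: [0.2, 0.4, -1.2]
width: 0.0322
finger_force: 59.8
```

Run:
```python
from w import *
go(559.3,225.3,130,-4)
```

```text
shift [523.3 -16.2   3.6] yaw 6.816257202064847 closing axis 2.82 pos [ 601.2 -296.6  134.7] w 32.2 F [ 0.2  0.4 -1.2] ff 59.8 t 23.3833 j [-29.  35.  94.  -0.  51. -32.]
```

Request:
send_rows --commands '[{"hand": 20,"translation": [20,-1,0],"yaw": 0.5},{"hand": 20,"translation": [58,-2,0],"yaw": 1},{"hand": 20,"translation": [97,-3,0],"yaw": 2},{"hand": 20,"translation": [137,-4,0],"yaw": 3},{"hand": 20,"translation": [177,-5,0],"yaw": 4},{"hand": 20,"translation": [217,-7,0],"yaw": 5},{"hand": 20,"translation": [257,-8,0],"yaw": 6},{"hand": 20,"translation": [297,-9,0],"yaw": 6.8},{"hand": 20,"translation": [337,-10,0],"yaw": 6.8},{"hand": 20,"translation": [377,-12,0],"yaw": 6.8},{"hand": 20,"translation": [417,-13,0],"yaw": 6.8},{"hand": 20,"translation": [455,-14,0],"yaw": 6.8}]'

```text
time_s: 24.38
tool_pos: [0.5629, 0.1598, 0.1314]
tcp_rot: [[0.069, 0.998, -0.001], [0.998, -0.069, -0.0], [-0.0, -0.001, -1.0]]
force: [1.7, 0.2, -1.2]
width: 0.0325
finger_force: 59.8
```

Run:
```python
from w import *
go(559.3,225.3,130,-4)
```

```text
shift [65.1 -8.1  1.4] yaw 0.023942240283304272 closing axis -3.98 pos [562.9 159.8 131.4] w 32.5 F [ 1.7  0.2 -1.2] ff 59.8 t 24.3833 j [ 13.  29. 105.   0.  45.  17.]
```

Request:
send_rows --commands '[{"hand": 20,"translation": [30,-4,0],"yaw": 0},{"hand": 20,"translation": [55,-7,0],"yaw": 0},{"hand": 20,"translation": [65,-8,0],"yaw": 0},{"hand": 20,"translation": [65,-8,0],"yaw": 0},{"hand": 20,"translation": [65,-8,0],"yaw": 0},{"hand": 20,"translation": [65,-8,0],"yaw": 0}]'

```text
time_s: 24.88
tool_pos: [0.5601, 0.2221, 0.1315]
tcp_rot: [[0.07, 0.998, -0.001], [0.998, -0.07, -0.0], [-0.001, -0.001, -1.0]]
force: [0.4, -0.1, -1.0]
width: 0.0322
finger_force: 59.8
```

Run:
```python
from w import *
go(559.3,225.3,20,-4)
c=wrist('w8');p,d,W,H=c;s=bot.get_state()
m=(d>0)&(W[...,2]>.10)&(W[...,2]<.15)&(abs(W[...,0]-.559)<.03)&(abs(W[...,1]-.225)<.06)&(cv2.inRange(H,(95,80,30),(130,255,255))>0);P=W[m];print('held',len(P),rect(P) if len(P)>5 else 0,np.median(P,0))
m=(d>0)&(W[...,2]>.004)&(W[...,2]<.018)&(abs(W[...,0]-.559)<.03)&(abs(W[...,1]-.225)<.06)&(cv2.inRange(H,(0,0,150),(179,60,255))>0);P=W[m];print('cradle',len(P),rect(P) if len(P)>5 else 0)
```

```text
shift [  3.2  -0.9 111.5] yaw -0.005873266251924747 closing axis -4.01 pos [560.1 222.1 131.5] w 32.2 F [ 0.4 -0.1 -1. ] ff 59.8 t 24.8833 j [ 19.  30. 103.  -0.  47.  23.]
held 6237 [[559.8, 221.5], [90.5, 35.0], 85.6] [0.56053995 0.24699185 0.14333326]
cradle 1965 [[555.4, 260.8], [41.2, 52.1], 84.1]
```

View pics/w8.png

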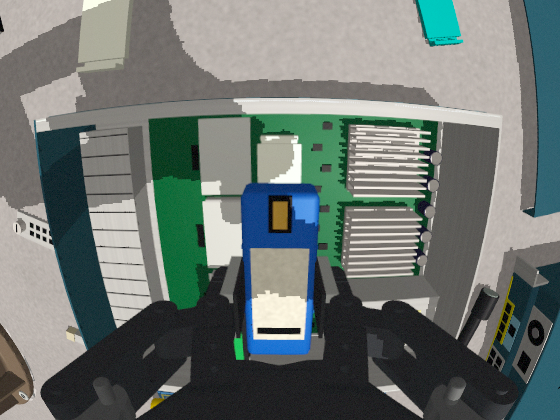

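Held pack (279,270) is aligned over the cradle (280,155 far end). Lowering.

Request:
send_rows --commands '[{"hand": 20,"translation": [3.5,-0.6,10],"yaw": 0},{"hand": 20,"translation": [3.5,-0.6,30],"yaw": 0},{"hand": 20,"translation": [3.5,-0.6,50],"yaw": 0},{"hand": 20,"translation": [3.5,-0.6,68],"yaw": 0},{"hand": 20,"translation": [3.5,-0.6,82],"yaw": 0},{"hand": 20,"translation": [3.5,-0.6,93],"yaw": 0},{"hand": 20,"translation": [3.5,-0.6,101],"yaw": 0},{"hand": 20,"translation": [3.5,-0.6,106],"yaw": 0},{"hand": 20,"translation": [3.5,-0.6,109],"yaw": 0},{"hand": 20,"translation": [3.5,-0.6,110.5],"yaw": 0},{"hand": 20,"translation": [3.5,-0.6,111],"yaw": 0},{"hand": 20,"translation": [3.5,-0.6,111],"yaw": 0}]'

```text
time_s: 25.93
tool_pos: [0.5602, 0.2269, 0.0213]
tcp_rot: [[0.069, 0.998, 0.001], [0.998, -0.069, 0.0], [0.0, 0.001, -1.0]]
force: [0.7, -0.8, -0.5]
width: 0.0325
finger_force: 59.8
```

Request:
send_rows --commands '[{"hand": 20,"translation": [0,0,0.7],"yaw": 0},{"hand": 20,"translation": [0,0,0.7],"yaw": 0}]'

```text
time_s: 26.1
tool_pos: [0.5602, 0.2268, 0.0205]
tcp_rot: [[0.069, 0.998, 0.001], [0.998, -0.069, 0.0], [0.0, 0.001, -1.0]]
force: [0.2, -0.0, -1.6]
width: 0.0327
finger_force: 59.8
```

Request:
send_rows --commands '[{"hand": 20,"translation": [0,0,0.6],"yaw": 0},{"hand": 20,"translation": [0,0,1.2],"yaw": 0},{"hand": 20,"translation": [0,0,1.2],"yaw": 0}]'

```text
time_s: 26.35
tool_pos: [0.5601, 0.2268, 0.0191]
tcp_rot: [[0.069, 0.998, 0.0], [0.998, -0.069, 0.0], [0.0, 0.0, -1.0]]
force: [0.3, 0.4, 1.6]
width: 0.0321
finger_force: 60.1
```

Request:
send_rows --commands '[{"hand": 34,"translation": [0,0,0.2],"yaw": 0},{"hand": 42,"translation": [0,0,0],"yaw": 0},{"hand": 48,"translation": [0,0,0],"yaw": 0},{"hand": 48,"translation": [0,0,0],"yaw": 0},{"hand": 48,"translation": [0,0,-8],"yaw": 0},{"hand": 48,"translation": [0,0,-25],"yaw": 0},{"hand": 48,"translation": [0,0,-50],"yaw": 0},{"hand": 48,"translation": [0,0,-80],"yaw": 0},{"hand": 48,"translation": [0,0,-115],"yaw": 0},{"hand": 48,"translation": [0,0,-145],"yaw": 0},{"hand": 48,"translation": [0,0,-150],"yaw": 0},{"hand": 48,"translation": [0,0,-150],"yaw": 0}]'

```text
time_s: 27.35
tool_pos: [0.5613, 0.2272, 0.1719]
tcp_rot: [[0.069, 0.998, 0.005], [0.998, -0.069, 0.002], [0.002, 0.004, -1.0]]
force: [-0.4, 0.4, -1.1]
width: 0.0479
finger_force: 0.0
```

Run:
```python
from w import *
c=wrist('w9');p,d,W,H=c
m=(W[...,2]>.026)&(W[...,2]<.037)&(abs(W[...,0]-.559)<.028)&(abs(W[...,1]-.2255)<.0505)&(d>0);P=W[m];print('new',len(P),rect(P),np.median(P[:,2]))
P,m=pts(c,'green',.078,.095,(.47,.55,.08,.16));print(len(P),rect(P))
go(451.3,-274.3,165,-4)
```

```text
new 3395 [[560.0, 226.5], [89.2, 33.7], 85.1] 0.03142507047201354
307 [[507.0, 121.3], [36.1, 10.0], 84.9]
shift [-507.5  -73.9    4.4] yaw 0.01772216591717779 closing axis -3.98 pos [560.3 226.9 170. ] w 47.9 F [-0.1  0.4 -0.2] ff 0.0 t 27.4 j [ 19.  28. 101.  -0.  51.  23.]
```

Request:
send_rows --commands '[{"hand": 45,"translation": [-20,-3,0],"yaw": 0},{"hand": 40,"translation": [-59,-9,0],"yaw": 0},{"hand": 36,"translation": [-99,-15,0],"yaw": 0},{"hand": 36,"translation": [-139,-20,0],"yaw": 0},{"hand": 36,"translation": [-179,-26,0],"yaw": 0},{"hand": 36,"translation": [-219,-32,0],"yaw": 0},{"hand": 36,"translation": [-259,-38,0],"yaw": 0},{"hand": 36,"translation": [-299,-44,0],"yaw": 0},{"hand": 36,"translation": [-339,-49,0],"yaw": 0},{"hand": 36,"translation": [-379,-55,0],"yaw": 0},{"hand": 36,"translation": [-419,-61,0],"yaw": 0},{"hand": 36,"translation": [-459,-67,0],"yaw": 0}]'

```text
time_s: 28.4
tool_pos: [0.4594, -0.2279, 0.1675]
tcp_rot: [[0.07, 0.998, -0.002], [0.998, -0.07, 0.001], [0.001, -0.002, -1.0]]
force: [1.3, 0.2, -0.3]
width: 0.0357
finger_force: 0.0
```

Request:
send_rows --commands '[{"hand": 36,"translation": [-35,-5,0],"yaw": 0},{"hand": 36,"translation": [-48.5,-7,0],"yaw": 0},{"hand": 36,"translation": [-48.5,-7,0],"yaw": 0},{"hand": 36,"translation": [-48.5,-7,0],"yaw": 0}]'

```text
time_s: 28.73
tool_pos: [0.4499, -0.2742, 0.1677]
tcp_rot: [[0.071, 0.997, -0.002], [0.997, -0.071, 0.002], [0.001, -0.002, -1.0]]
force: [-0.3, -0.1, 0.0]
width: 0.0359
finger_force: 0.0
```

Run:
```python
from w import *
C['orange']=((5,150,100),(22,255,255))
c=wrist('w10')
P,m=pts(c,'orange',.078,.095,(.4,.5,-.32,-.23));print(len(P),rect(P))
P,m=pts(c,'white',.078,.095,(.41,.5,-.2,-.11));print(len(P),rect(P))
go(451.4,-274.3,68.5,-4)
```

```text
657 [[451.4, -274.3], [36.0, 9.9], 85.8]
700 [[456.5, -155.0], [35.7, 9.7], 85.8]
shift [-0.9  1.4 99.4] yaw -0.018063764075733957 closing axis -4.02 pos [ 450.2 -273.4  167.9] w 35.8 F [-0.3  0.2  0.2] ff 0.0 t 28.7833 j [-35.  22. 111.   0.  47. -31.]
```

Request:
send_rows --commands '[{"hand": 36,"translation": [-0.5,1.2,15],"yaw": 0},{"hand": 36,"translation": [-0.5,1.2,38],"yaw": 0},{"hand": 36,"translation": [-0.5,1.2,60],"yaw": 0},{"hand": 36,"translation": [-0.5,1.2,77],"yaw": 0},{"hand": 36,"translation": [-0.5,1.2,88],"yaw": 0},{"hand": 36,"translation": [-0.5,1.2,94],"yaw": 0},{"hand": 36,"translation": [-0.5,1.2,97.5],"yaw": 0},{"hand": 36,"translation": [-0.5,1.2,98],"yaw": 0}]'

```text
time_s: 29.45
tool_pos: [0.4522, -0.2745, 0.0707]
tcp_rot: [[0.069, 0.998, -0.0], [0.998, -0.069, 0.0], [0.0, -0.0, -1.0]]
force: [-0.5, 0.5, 0.3]
width: 0.0359
finger_force: 0.0
```

Request:
send_rows --commands '[{"hand": 0,"translation": [0,0,0],"yaw": 0},{"hand": 0,"translation": [0,0,0],"yaw": 0},{"hand": 0,"translation": [0,0,0],"yaw": 0},{"hand": 0,"translation": [0,0,0],"yaw": 0},{"hand": 0,"translation": [0,0,0],"yaw": 0},{"hand": 0,"translation": [0,0,0],"yaw": 0}]' --grip_force 60

```text
time_s: 29.95
tool_pos: [0.4524, -0.2753, 0.0717]
tcp_rot: [[0.07, 0.998, 0.001], [0.998, -0.07, -0.001], [-0.001, 0.001, -1.0]]
force: [-0.3, 2.5, 7.9]
width: 0.008
finger_force: 59.9
```

Request:
send_rows --commands '[{"hand": 0,"translation": [0,0,-3],"yaw": 0},{"hand": 0,"translation": [0,0,-10],"yaw": 0},{"hand": 0,"translation": [0,0,-22],"yaw": 0},{"hand": 0,"translation": [0,0,-36],"yaw": 0},{"hand": 0,"translation": [0,0,-50],"yaw": 0},{"hand": 0,"translation": [0,0,-65],"yaw": 0},{"hand": 0,"translation": [0,0,-80],"yaw": 0},{"hand": 0,"translation": [0,0,-95],"yaw": 0},{"hand": 0,"translation": [0,0,-108],"yaw": 0},{"hand": 0,"translation": [0,0,-117],"yaw": 0},{"hand": 0,"translation": [0,0,-117],"yaw": 0}]'

```text
time_s: 30.87
tool_pos: [0.4528, -0.2756, 0.19]
tcp_rot: [[0.069, 0.998, 0.002], [0.998, -0.069, -0.002], [-0.002, 0.003, -1.0]]
force: [0.1, -0.2, -1.7]
width: 0.0081
finger_force: 58.8
```

Run:
```python
from w import *
go(511,192.6,186,-4)
```

```text
shift [471.1  25.5   3.3] yaw 0.016249271828030487 closing axis -3.98 pos [ 452.8 -275.6  190. ] w 8.1 F [ 0.1 -0.2 -1.7] ff 58.8 t 30.8667 j [-35.  21. 110.  -0.  49. -31.]
```

Request:
send_rows --commands '[{"hand": 0,"translation": [20,1,0],"yaw": 0},{"hand": 0,"translation": [58,3,0],"yaw": 0},{"hand": 0,"translation": [97,5,0],"yaw": 0},{"hand": 0,"translation": [136,7,0],"yaw": 0},{"hand": 0,"translation": [175,9,0],"yaw": 0},{"hand": 0,"translation": [215,11,0],"yaw": 0},{"hand": 0,"translation": [255,13,0],"yaw": 0},{"hand": 0,"translation": [295,16,0],"yaw": 0},{"hand": 0,"translation": [335,18,0],"yaw": 0},{"hand": 0,"translation": [375,20,0],"yaw": 0},{"hand": 0,"translation": [415,22,0],"yaw": 0},{"hand": 0,"translation": [450,24,0],"yaw": 0}]'

```text
time_s: 31.87
tool_pos: [0.5067, 0.1747, 0.1873]
tcp_rot: [[0.069, 0.998, -0.001], [0.998, -0.069, -0.0], [-0.0, -0.001, -1.0]]
force: [0.6, -0.6, -1.6]
width: 0.0083
finger_force: 58.7
```

Request:
send_rows --commands '[{"hand": 0,"translation": [15,2,0],"yaw": 0},{"hand": 0,"translation": [20,2.3,0],"yaw": 0},{"hand": 0,"translation": [20,2.3,0],"yaw": 0},{"hand": 0,"translation": [20,2.3,0],"yaw": 0},{"hand": 0,"translation": [20,2.3,0],"yaw": 0}]'

```text
time_s: 32.28
tool_pos: [0.5105, 0.1906, 0.1876]
tcp_rot: [[0.071, 0.998, -0.001], [0.998, -0.071, -0.0], [-0.001, -0.001, -1.0]]
force: [-0.9, 0.1, -1.1]
width: 0.0083
finger_force: 58.7
```

Run:
```python
from w import *
go(512.3,191.7,76,-4)
```

```text
shift [  1.3   1.8 111.6] yaw -0.046888247708992026 closing axis -4.05 pos [510.5 190.6 187.6] w 8.3 F [-0.9  0.1 -1.1] ff 58.7 t 32.2833 j [ 17.  22. 108.  -0.  50.  21.]
```

Request:
send_rows --commands '[{"hand": 0,"translation": [1.2,1.2,10],"yaw": 0},{"hand": 0,"translation": [1.2,1.2,28],"yaw": 0},{"hand": 0,"translation": [1.2,1.2,48],"yaw": 0},{"hand": 0,"translation": [1.2,1.2,66],"yaw": 0},{"hand": 0,"translation": [1.2,1.2,82],"yaw": 0},{"hand": 0,"translation": [1.2,1.2,95],"yaw": 0},{"hand": 0,"translation": [1.2,1.2,104],"yaw": 0},{"hand": 0,"translation": [1.2,1.2,109],"yaw": 0},{"hand": 0,"translation": [1.2,1.2,112],"yaw": 0},{"hand": 0,"translation": [1.2,1.2,114],"yaw": 0},{"hand": 0,"translation": [1.2,1.2,115],"yaw": 0},{"hand": 0,"translation": [1.2,1.2,115],"yaw": 0}]'

```text
time_s: 33.28
tool_pos: [0.5124, 0.1932, 0.0732]
tcp_rot: [[0.07, 0.998, 0.001], [0.998, -0.07, 0.0], [0.0, 0.001, -1.0]]
force: [0.6, 0.3, -1.7]
width: 0.0083
finger_force: 58.7
```

Request:
send_rows --commands '[{"hand": 0,"translation": [0,0,0.6],"yaw": 0},{"hand": 0,"translation": [0,0,0.6],"yaw": 0}]'

```text
time_s: 33.45
tool_pos: [0.5124, 0.1933, 0.0727]
tcp_rot: [[0.069, 0.998, 0.001], [0.998, -0.069, 0.0], [0.0, 0.001, -1.0]]
force: [-0.9, -0.4, -2.3]
width: 0.0087
finger_force: 58.7
```

Request:
send_rows --commands '[{"hand": 0,"translation": [-1.2,0,0.5],"yaw": 0},{"hand": 0,"translation": [-1.2,0,1],"yaw": 0},{"hand": 0,"translation": [-1.2,0,1.2],"yaw": 0},{"hand": 0,"translation": [-1.2,0,1.2],"yaw": 0}]'

```text
time_s: 33.78
tool_pos: [0.5122, 0.192, 0.0717]
tcp_rot: [[0.07, 0.998, 0.0], [0.998, -0.07, 0.0], [0.0, 0.0, -1.0]]
force: [-2.7, -0.5, 9.3]
width: 0.0083
finger_force: 60.3
```

Contact (9 N). Release and go up.

Request:
send_rows --commands '[{"hand": 14,"translation": [0,0,-0.3],"yaw": 0},{"hand": 26,"translation": [0,0,-0.3],"yaw": 0},{"hand": 36,"translation": [0,0,-0.3],"yaw": 0},{"hand": 36,"translation": [0,0,-0.3],"yaw": 0},{"hand": 36,"translation": [0,0,-10],"yaw": 0},{"hand": 36,"translation": [0,0,-35],"yaw": 0},{"hand": 36,"translation": [0,0,-65],"yaw": 0},{"hand": 36,"translation": [0,0,-90],"yaw": 0},{"hand": 36,"translation": [0,0,-97],"yaw": 0},{"hand": 36,"translation": [0,0,-97],"yaw": 0}]'

```text
time_s: 34.62
tool_pos: [0.5134, 0.1924, 0.1707]
tcp_rot: [[0.069, 0.998, 0.004], [0.998, -0.069, 0.001], [0.002, 0.004, -1.0]]
force: [-0.4, -0.2, -0.9]
width: 0.0359
finger_force: 0.0
```

Run:
```python
from w import *
C['orange']=((5,150,100),(22,255,255))
c=wrist('w11')
P,m=pts(c,'orange',.078,.095,(.47,.55,.15,.235));print(len(P),rect(P),np.median(P[:,2]))
go(457,-155.6,168,-4)
```

```text
625 [[510.8, 192.9], [36.1, 9.8], 86.2] 0.08510371552431165
shift [-350.7  -31.3    0.8] yaw 0.0173840231885265 closing axis -3.98 pos [512.6 192.1 169.1] w 36.3 F [-0.6 -0.6 -0.1] ff 0.0 t 34.6667 j [ 17.  24. 109.  -0.  48.  21.]
```

Orange is back within 0.5 mm. Now white.

Request:
send_rows --commands '[{"hand": 36,"translation": [-20,-2,0],"yaw": 0},{"hand": 36,"translation": [-58,-5,0],"yaw": 0},{"hand": 36,"translation": [-97,-9,0],"yaw": 0},{"hand": 36,"translation": [-136,-12,0],"yaw": 0},{"hand": 36,"translation": [-175,-16,0],"yaw": 0},{"hand": 36,"translation": [-214,-19,0],"yaw": 0},{"hand": 36,"translation": [-253,-23,0],"yaw": 0},{"hand": 36,"translation": [-292,-26,0],"yaw": 0},{"hand": 36,"translation": [-328,-29,0],"yaw": 0},{"hand": 36,"translation": [-350,-31,0],"yaw": 0},{"hand": 36,"translation": [-350,-31,0],"yaw": 0},{"hand": 36,"translation": [-350,-31,0],"yaw": 0}]'

```text
time_s: 35.67
tool_pos: [0.4558, -0.1558, 0.1669]
tcp_rot: [[0.072, 0.997, -0.002], [0.997, -0.072, 0.001], [0.001, -0.002, -1.0]]
force: [0.2, -0.4, -0.5]
width: 0.0358
finger_force: 0.0
```

Run:
```python
from w import *
go(457,-155.6,70,-4)
```

```text
shift [ 0.2  1.4 96.9] yaw -0.14075506230092572 closing axis -4.14 pos [ 455.8 -155.8  166.9] w 35.8 F [ 0.2 -0.4 -0.5] ff 0.0 t 35.6667 j [-22.  19. 117.   0.  44. -18.]
```

Request:
send_rows --commands '[{"hand": 36,"translation": [0,0.5,15],"yaw": 0},{"hand": 36,"translation": [0,0.5,38],"yaw": 0},{"hand": 36,"translation": [0,0.5,60],"yaw": 0},{"hand": 36,"translation": [0,0.5,77],"yaw": 0},{"hand": 36,"translation": [0,0.5,88],"yaw": 0},{"hand": 36,"translation": [0,0.5,93],"yaw": 0},{"hand": 36,"translation": [0,0.5,96.5],"yaw": 0},{"hand": 36,"translation": [0,0.5,97],"yaw": 0}]'

```text
time_s: 36.33
tool_pos: [0.4571, -0.1543, 0.0706]
tcp_rot: [[0.069, 0.998, -0.001], [0.998, -0.069, 0.0], [0.0, -0.001, -1.0]]
force: [-1.0, -1.1, 1.0]
width: 0.0362
finger_force: 0.0
```

Request:
send_rows --commands '[{"hand": 0,"translation": [0,0,0],"yaw": 0},{"hand": 0,"translation": [0,0,0],"yaw": 0},{"hand": 0,"translation": [0,0,0],"yaw": 0},{"hand": 0,"translation": [0,0,0],"yaw": 0},{"hand": 0,"translation": [0,0,0],"yaw": 0},{"hand": 0,"translation": [0,0,0],"yaw": 0}]' --grip_force 60

```text
time_s: 36.83
tool_pos: [0.4574, -0.1551, 0.0717]
tcp_rot: [[0.07, 0.998, 0.001], [0.998, -0.07, -0.0], [-0.0, 0.001, -1.0]]
force: [-2.0, 2.3, 7.8]
width: 0.0084
finger_force: 59.4
```

Request:
send_rows --commands '[{"hand": 0,"translation": [0,0,-3],"yaw": 0},{"hand": 0,"translation": [0,0,-10],"yaw": 0},{"hand": 0,"translation": [0,0,-22],"yaw": 0},{"hand": 0,"translation": [0,0,-36],"yaw": 0},{"hand": 0,"translation": [0,0,-50],"yaw": 0},{"hand": 0,"translation": [0,0,-65],"yaw": 0},{"hand": 0,"translation": [0,0,-80],"yaw": 0},{"hand": 0,"translation": [0,0,-95],"yaw": 0},{"hand": 0,"translation": [0,0,-110],"yaw": 0},{"hand": 0,"translation": [0,0,-120],"yaw": 0},{"hand": 0,"translation": [0,0,-120],"yaw": 0}]'

```text
time_s: 37.75
tool_pos: [0.4584, -0.1555, 0.1933]
tcp_rot: [[0.069, 0.998, 0.003], [0.998, -0.069, -0.001], [-0.001, 0.003, -1.0]]
force: [0.8, 0.0, -2.0]
width: 0.0081
finger_force: 58.9
```

Run:
```python
from w import *
go(517,263.3,190,-4)
```

```text
shift [421.9  29.3   3. ] yaw 0.016234728816982624 closing axis -3.98 pos [ 458.4 -155.5  193.3] w 8.1 F [ 0.8  0.  -2. ] ff 58.9 t 37.75 j [-22.  17. 115.  -0.  48. -18.]
```

Request:
send_rows --commands '[{"hand": 0,"translation": [15,1,0],"yaw": 0},{"hand": 0,"translation": [45,3,0],"yaw": 0},{"hand": 0,"translation": [82,6,0],"yaw": 0},{"hand": 0,"translation": [121,8,0],"yaw": 0},{"hand": 0,"translation": [160,11,0],"yaw": 0},{"hand": 0,"translation": [199,14,0],"yaw": 0},{"hand": 0,"translation": [238,17,0],"yaw": 0},{"hand": 0,"translation": [277,19,0],"yaw": 0},{"hand": 0,"translation": [316,22,0],"yaw": 0},{"hand": 0,"translation": [355,25,0],"yaw": 0},{"hand": 0,"translation": [392,28,0],"yaw": 0},{"hand": 0,"translation": [422,29.7,0],"yaw": 0}]'

```text
time_s: 38.75
tool_pos: [0.5161, 0.2665, 0.1903]
tcp_rot: [[0.069, 0.998, -0.0], [0.998, -0.069, 0.0], [0.0, -0.0, -1.0]]
force: [0.6, -0.7, -1.7]
width: 0.0084
finger_force: 58.8
```

Request:
send_rows --commands '[{"hand": 0,"translation": [0,0,0],"yaw": 0},{"hand": 0,"translation": [0,0,0],"yaw": 0},{"hand": 0,"translation": [0,0,0],"yaw": 0}]'

```text
time_s: 39.0
tool_pos: [0.5156, 0.2635, 0.1903]
tcp_rot: [[0.069, 0.998, -0.001], [0.998, -0.069, -0.001], [-0.001, -0.001, -1.0]]
force: [-0.3, -0.3, -2.6]
width: 0.0083
finger_force: 58.8
```

Run:
```python
from w import *
go(516.9,263.4,74,-4)
```

```text
shift [1.000e-01 1.400e+00 1.163e+02] yaw 0.05596921416378109 closing axis -3.94 pos [515.6 263.5 190.3] w 8.3 F [-0.3 -0.3 -2.6] ff 58.8 t 39.0 j [ 24.  25. 103.  -0.  52.  28.]
```

Request:
send_rows --commands '[{"hand": 0,"translation": [-0.5,0.5,10],"yaw": 0},{"hand": 0,"translation": [-0.5,0.5,28],"yaw": 0},{"hand": 0,"translation": [-0.5,0.5,48],"yaw": 0},{"hand": 0,"translation": [-0.5,0.5,66],"yaw": 0},{"hand": 0,"translation": [-0.5,0.5,82],"yaw": 0},{"hand": 0,"translation": [-0.5,0.5,95],"yaw": 0},{"hand": 0,"translation": [-0.5,0.5,104],"yaw": 0},{"hand": 0,"translation": [-0.5,0.5,111],"yaw": 0},{"hand": 0,"translation": [-0.5,0.5,115],"yaw": 0},{"hand": 0,"translation": [-0.5,0.5,117],"yaw": 0},{"hand": 0,"translation": [-0.5,0.5,118],"yaw": 0},{"hand": 0,"translation": [-0.5,0.5,118],"yaw": 0}]'

```text
time_s: 40.0
tool_pos: [0.517, 0.2633, 0.0734]
tcp_rot: [[0.07, 0.998, 0.001], [0.998, -0.07, 0.0], [0.0, 0.001, -1.0]]
force: [-0.6, 0.1, -1.7]
width: 0.0083
finger_force: 58.8
```

Request:
send_rows --commands '[{"hand": 0,"translation": [0,0,0.6],"yaw": 0},{"hand": 0,"translation": [0,0,0.6],"yaw": 0}]'

```text
time_s: 40.17
tool_pos: [0.517, 0.2635, 0.0729]
tcp_rot: [[0.069, 0.998, 0.001], [0.998, -0.069, 0.0], [0.0, 0.001, -1.0]]
force: [0.4, -0.4, -1.3]
width: 0.0081
finger_force: 58.8
```

Request:
send_rows --commands '[{"hand": 0,"translation": [0,0,0.5],"yaw": 0},{"hand": 0,"translation": [0,0,1],"yaw": 0},{"hand": 0,"translation": [0,0,1.3],"yaw": 0},{"hand": 0,"translation": [0,0,1.3],"yaw": 0}]'

```text
time_s: 40.5
tool_pos: [0.5169, 0.2635, 0.0717]
tcp_rot: [[0.069, 0.998, 0.0], [0.998, -0.069, 0.0], [0.0, 0.0, -1.0]]
force: [-1.5, -0.4, 7.2]
width: 0.0083
finger_force: 60.0
```

Request:
send_rows --commands '[{"hand": 14,"translation": [0,0,-0.3],"yaw": 0},{"hand": 26,"translation": [0,0,-0.3],"yaw": 0},{"hand": 36,"translation": [0,0,-0.3],"yaw": 0},{"hand": 36,"translation": [0,0,-0.3],"yaw": 0},{"hand": 36,"translation": [0,0,-10],"yaw": 0},{"hand": 36,"translation": [0,0,-35],"yaw": 0},{"hand": 36,"translation": [0,0,-65],"yaw": 0},{"hand": 36,"translation": [0,0,-95],"yaw": 0},{"hand": 36,"translation": [0,0,-130],"yaw": 0},{"hand": 36,"translation": [-35,0,-160],"yaw": 0},{"hand": 36,"translation": [-70,0,-170],"yaw": 0}]'

```text
time_s: 41.42
tool_pos: [0.5133, 0.1948, 0.2455]
tcp_rot: [[0.067, 0.998, 0.005], [0.998, -0.067, 0.002], [0.002, 0.005, -1.0]]
force: [0.9, -0.6, -0.6]
width: 0.0363
finger_force: 0.0
```

Request:
send_rows --commands '[{"hand": 36,"translation": [-30,0,0],"yaw": 0},{"hand": 36,"translation": [-60,0,0],"yaw": 0},{"hand": 36,"translation": [-60,0,0],"yaw": 0},{"hand": 36,"translation": [-60,0,0],"yaw": 0}]'

```text
time_s: 41.75
tool_pos: [0.5077, 0.1323, 0.2421]
tcp_rot: [[0.072, 0.997, 0.001], [0.997, -0.072, 0.0], [0.0, 0.001, -1.0]]
force: [0.9, 1.0, -0.8]
width: 0.0358
finger_force: 0.0
```

Run:
```python
from w import *
C['orange']=((5,150,100),(22,255,255))
c=wrist('w12');p,d,W,H=c
for k,b in(('green',(.47,.55,.08,.16)),('orange',(.47,.55,.15,.235)),('white',(.49,.545,.235,.295))):
    P,m=pts(c,k,.076,.095,b)
    if len(P)>5: print(k,len(P),rect(P))
m=(W[...,2]>.026)&(W[...,2]<.037)&(abs(W[...,0]-.559)<.028)&(abs(W[...,1]-.2255)<.0505)&(d>0);P=W[m];print('new',len(P),rect(P),np.median(P[:,2]))
s=cloud('scene');W=s[2];m=(s[1]>0)&(W[...,2]>.02)&(W[...,2]<.036)&(abs(W[...,0]-.609)<.035)&(abs(W[...,1]+.127)<.055);P=W[m];print('old',rect(P),np.median(P[:,2]))
go(0,0,0)
```

```text
green 374 [[505.7, 121.7], [35.3, 9.7], 86.0]
orange 383 [[511.3, 192.2], [35.4, 8.3], 86.0]
white 413 [[515.9, 263.7], [35.6, 9.1], 85.9]
new 2521 [[559.2, 226.2], [89.8, 35.5], 85.8] 0.031474983154297094
old [[610.2, -128.0], [90.5, 37.7], 84.8] 0.026758691594349647
shift [-169.2 -497.4  241.3] yaw None closing axis -4.01 pos [507.9 133.9 241.7] w 36.1 F [0.6 0.3 0.7] ff 0.0 t 41.85 j [ 11.  17. 107.   0.  56.  15.]
```

View pics/w12.png

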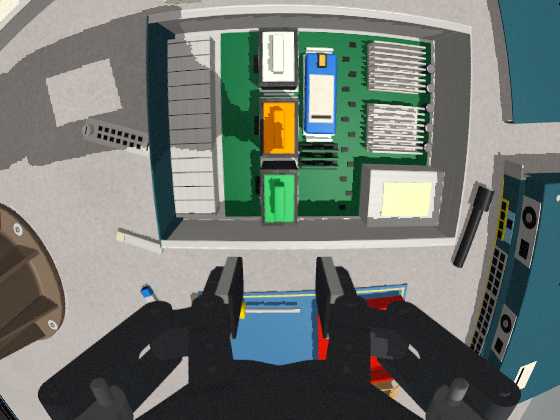

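All three fans are in their bays (278,57 / 278,127 / 278,197) and the blue battery is square in the cradle (320,93). Handing in.

```bash
python3 -c "
from station import job
print(job.finish_job())"
```

```text
the job is handed in; nothing more can be done
None
```

The job is handed in at about 42 s of the 128 s limit: the old battery is in the red tray, the new one sits in the cradle about 1 mm off centre, the orange and white fans are back within about 1 mm of where they started, and the green fan was left alone (the judge gave no verdict).

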